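Put the cleaning tools away behind the bifold door

ROBOT

A 6-joint arm with a two-finger parallel gripper is mounted at the origin on the work surface. World frame = base frame: x ahead of the robot, y to its left, z up, the work surface at z = 0. Lengths are in m, angles in rad, forces in N, time in s.
With the tool pointing down it reaches from about 0.425 to 0.95 m from the base axis. Payload 3.5 kg.
Tool frame: the origin (TCP) lies at the very end of the fingers, on their centre line; the grasp point (between the pads) lies 19 mm behind it; z points along the fingers, y is the line along which they close (so a half turn about z gives the same grasp; the last joint's range is limited). The gripper opens to 85 mm and grips with 20 to 120 N. Pads are 22 mm wide; open, the fingers measure 114 mm over their backs; the gripper's body (76 mm by 85 mm) begins 54 mm behind the grasp point. The pads swing forward as they close: fully open they stand 13 mm farther back than shut.
Start: joints at [-1.392, 0.286, 1.577, -0, 1.279, -0.15], TCP at [0.218, -0.639, 0.231] pointing down, gripper open.
Joint ranges: [-2.77, 2.77], [-0.9, 2.22], [0.21, 2.48], [-1.53, 4.67], [0.24, 2.81], [-2.84, 2.84]. Speed limits (rad/s): [2.79, 2.79, 3.14, 3.14, 3.14, 3.14].

INTERFACE

Orientations are given as a unit quaternion [x, y, z, w].
In Python, from plant import get_state, read_camera, sign_off, recognise gives the robot as it stands.
- The arm moves only by the tool arm_command, never from a script. Its argument "steps" is a list of rows, each an object with "translation": the shift along the tool's x, y, z scaled (see below), a list of three; "twist": the turn, a rotation vector about the tool's x, y, z scaled (see below), a list of three; "fingers": the opening, from -1 (shut) to 1 (fully open). In form: [{"translation": [x, y, z], "twist": [rx, ry, rz], "fingers": fingers}, ...]. A call has 1 to 5 rows; each row is the pose to reach, as a shift and turn from the pose commanded when the call began, along the tool's axes at that moment; what a row does not reach only later rows make up. The controller multiplies each number of a shift by 75 cm and each number of a turn by 60 degrees. A row lasts 1/8 s, in which the tool goes at most 62.5 mm and 10.7 degrees, less where a joint would pass 70% of its speed; a pose out of reach is approached as far as the arm can. A call with a number of a shift or a turn outside -1 to 1 is refused whole. A call with a gripper value outside its range is refused whole. The fingers move at their own pace and stop on an object; "grip_force" is the grip in N (left out, the last holds). Time passes only in rows, so rows that repeat a pose let the fingers close. It gives the time, the measured TCP pose, the force, the opening and the grip force at its end, in the units of the state.
- get_state(): the state, without advancing time (a new reading comes with each control period).
- read_camera(name): name is "scene" or "top" or "wrist"; returns a dict with "pixels" (384x512x3 uint8, red, green, blue), "K" (3x3 intrinsics, pixels), "k1" (the pictures are not rectified: a ray, as slopes to the right and down, at radius r is drawn at 1 + k1 r^2 times it, then the intrinsics apply), "R" (3x3) and "t" (3): a world point X has camera coordinates R X + t; the wrist camera has in their place "T_tool_cam" (4x4, takes a point from camera to tool coordinates, whose origin is the TCP and whose axes are the flange's). Camera axes: x right, y down, z forward; pixel columns grow to the right and rows downward; lengths in m; the calibration is good to about 2 mm. A picture is of the moment at which its call begins: read the wrist's pose just before it. There is no depth.
- sign_off(): hands the job in; it is judged then, once.
Trained networks look in a picture, given as the dict that the camera call returned (one of the last four; its "shot" number tells which), for a name from the list of things; names that differ only in an ending like _2 or _b are one class to them, and where a whole thing is asked for, a point or a joint stands for the part that bears it (a point fixed in the world has none). Each returns a list of dicts, best first, with "conf" (0 to 1); they miss things now and then, are a little off and sometimes report something else, mostly with a low value. They report only what shows in the picture. A call takes as long as a camera call. They do not tell look-alikes from the thing itself.
- recognise(picture, query): "point" ([row, column] in pixels, amid what is visible of it).
The state is a dict: "time": time; "qpos": joint angles; "dq": joint speeds; "joint_efforts": joint torques, N m; "eef_pos": TCP position; "tcp_rot": TCP orientation; "contact_force": force on the tool from outside, world axes, zero at the start; "wrist_torque": the same for the moment, N m; "opening": opening from 0.0 (shut) to 1.0 (fully open); "finger_force": force on a finger pad.
Only numpy, scipy, OpenCV 4.12 (cv2) and the standard library are available. Lean on these libraries where they do the work, as an engineer would, in place of code of your own. Each camera call takes 0.05 s, during which the arm holds its last target. There are 200 camera calls.

TASK

Put away the cleaning tools left out on the worktop (whichever of the scrubbing brush, pot brush, sink strainer and scouring-pad holder are there): pull the cupboard's bifold door by its handle until it is folded right back, then draw the shelf out all the way, and lift the chest's lid back until it rests on its stop by itself. Set all the tools inside the chest, then shut the lid, push the shelf fully home and close the door flat, in that order. Never move the shelf while the door is in its way, and leave everything else standing where it is.

Things in the scene. Friction and masses are not known exactly. Their poses are not given: they have to be found in the camera images.
- cupboard: low wooden cupboard fixed on the worktop, 418 mm wide, 316 deep, 165 high; front to the robot = its own -x, y along the front, z up. Origin on the worktop, mid 390 mm opening, at the back face of the closed door. Sides and floor end at x -16 mm; its top board (upper face 165 mm up) is set back, front edge at x +32 mm. A jar is fixed on its top, far side
- bifold (a joint): white bifold door, two leaves each 190 wide, 16 thick, top edge 160 mm above the worktop. Angle of the hinged leaf, rad: 0 shut flat, 1.48 folded right back (stop). It turns on a pivot at the opening's +y edge; the fold comes out to the robot, the second leaf's free edge slides along the floor track to +y. Starts shut or up to 0.2 ajar; stays where left, light friction (under 2 N at the handle)
- door_handle (a point): grip point on the door handle: upright round steel bar 12 mm thick, 50 to 155 mm above the worktop, on the hinged leaf near the fold, 40 mm off its face, 155 mm along the leaf from the pivot. The point is on the bar's axis 142 mm up, above its two posts (at 70 and 115 mm). The bar turns between pinching fingers as the leaf swings
- door_pivot (a point): point on the hinged leaf's upright pivot axis, 142 mm above the worktop, at (-8, 187) mm in the cupboard's frame. From above the leaf opens clockwise: the handle runs on an arc about this point, in the cupboard's frame from (-56, 32) mm shut to about (-167, 221) mm at 1.48 rad
- shelf (a joint): pull-out shelf on runners in the cupboard, carrying a fixed grey plastic chest with hinged lid. m: 0 fully home, 0.20 fully out (stop), sliding along the cupboard's -x. 3 N of friction and some damping; stays where left. Wooden front board 264 wide, top edge 120 mm above the worktop, its middle 55 mm to the -y side of the cupboard's middle so that it passes the folded door
- pull_left (a point): grip point, 136 mm above the worktop, on the +y one of the shelf's two pulls: upright round steel bars 12 mm thick, 50 to 155 mm up, 26 mm in front of the front board, 90 mm either side of its middle. With the shelf home the bar is behind the door, at x +12 mm in the cupboard's frame, 20 mm in front of the top board. Pinch it from above across y; either pull moves the shelf
- pull_right (a point): the same point on the -y pull
- lid: lid of the grey chest, hinged on its far rim (axis along y at x +82, z +83 mm from chest_floor). Origin: grip point on the underside of its pull tab, 195 mm from the hinge; tab mid front edge, 34 mm wide (y), 10 thick, reaching 48 mm forward past the shelf's front board; pinched across y it turns in the fingers. Its z tilts from 0 (shut) to 1.85 rad (stop); let go below 1.4 it falls shut. 0.22 kg
- chest_floor (a point): centre of the chest's inner floor, 42 mm above the worktop, moving with the shelf; axes as the cupboard's. Inside the chest is 155 mm (x) by 250 mm (y), walls 5 mm, rim 83 mm above this point, where the lid shuts. The tools fit beside one another (long ones along x), not on top of one another
- brush: scrubbing brush to be put away: bamboo block 115 x 52 mm (x, y) on bristles, 36 high, with a bridge handle above: a straight bar 100 long (x), 24 wide (y), from 58 to 76 mm above its underside. Origin at the centre of the underside, z up when it stands on its bristles. 0.16 kg. May be absent
- pot_brush: round pot brush to be put away: bristles and bamboo disc 68 mm across, 36 high, neck 24 across, round knob 38 across from 50 to 72 mm. Origin at the centre of the underside. 0.13 kg. May be absent
- strainer: stainless sink strainer to be put away: basket 56 across and 22 high, flange 72 across at 22 to 26 mm, stem 12 across, round knob 26 across from 50 to 66 mm. Origin at the centre of the underside. 0.14 kg. May be absent
- pad_holder: white plastic scouring-pad holder with dark pad, to be put away: plate 100 x 70 mm (x, y), 24 high, with a bridge handle: bar 84 long (x), 24 wide (y), from 50 to 68 mm. Origin at the centre of the underside. 0.15 kg. May be absent
- mug: white ceramic mug, 82 mm across, 90 high; leave alone. Origin at the centre of its underside, as for all that follow
- pail_lid: grey plastic pail lid lying flat, 210 mm across; leave alone
- twist_tub: white tub with grey twist lid, 112 mm across, 84 high; leave alone
- tin: tin can, 84 mm across, 95 high; leave alone
- soap_box: white closed soap box, 108 x 71 mm, 42 high; leave alone
Things that resemble listed ones, but are neither listed nor needed, are in the scene too. Leave any orange look-alike of the brush alone. What is shaped like the pot_brush but purple is not meant.

How it is judged:
On the way, in this order (a step that is already met when the one before it is completed fails the run):
1. the bifold door is folded right back (at least 1.35 rad) (value of joint bifold above 1.35 rad), for 0.2 s.
2. the shelf is drawn fully out (at least 188 mm) (value of joint shelf above 0.188 m and value of joint bifold above 1.2 rad), for 0.2 s.
3. the chest's lid leans back on its stop (over 1.78 rad), let go of (angle between lid's own z axis and vertical above 1.78 rad and contact force between the fingers and lid below 0.2 N and value of joint shelf above 0.17 m), for 0.3 s.
4. every tool present lies inside the chest, below its rim, let go of, the lid still back (x of brush in the frame of chest_floor between -0.078 and 0.078 m and y of brush in the frame of chest_floor between -0.126 and 0.126 m and z of brush in the frame of chest_floor between -0.006 and 0.084 m and x of pot_brush in the frame of chest_floor between -0.078 and 0.078 m and y of pot_brush in the frame of chest_floor between -0.126 and 0.126 m and z of pot_brush in the frame of chest_floor between -0.006 and 0.084 m and x of strainer in the frame of chest_floor between -0.078 and 0.078 m and y of strainer in the frame of chest_floor between -0.126 and 0.126 m and z of strainer in the frame of chest_floor between -0.006 and 0.084 m and x of pad_holder in the frame of chest_floor between -0.078 and 0.078 m and y of pad_holder in the frame of chest_floor between -0.126 and 0.126 m and z of pad_holder in the frame of chest_floor between -0.006 and 0.084 m and contact force between the fingers and brush below 0.2 N and contact force between the fingers and pot_brush below 0.2 N and contact force between the fingers and strainer below 0.2 N and contact force between the fingers and pad_holder below 0.2 N and angle between lid's own z axis and vertical above 1.5 rad), for 0.3 s.
5. the lid is shut (under 0.05 rad) with the shelf still out (angle between lid's own z axis and vertical below 0.05 rad and value of joint shelf above 0.1 m), for 0.2 s.
6. the shelf is home (within 12 mm) with the door still folded back (value of joint shelf below 0.012 m and value of joint bifold above 1.1 rad), for 0.2 s.
At the end, for the whole second after the job is handed in: every tool present lies at rest inside the chest (its origin within the chest's inner walls and below the rim), the lid is shut (under 0.05 rad), the shelf is home (within 12 mm) and the bifold door is shut flat (under 0.07 rad, about 11 mm at the handle) (value of joint bifold below 0.07 rad and value of joint shelf below 0.012 m and angle between lid's own z axis and vertical below 0.05 rad and x of brush in the frame of chest_floor between -0.078 and 0.078 m and y of brush in the frame of chest_floor between -0.126 and 0.126 m and z of brush in the frame of chest_floor between -0.006 and 0.084 m and x of pot_brush in the frame of chest_floor between -0.078 and 0.078 m and y of pot_brush in the frame of chest_floor between -0.126 and 0.126 m and z of pot_brush in the frame of chest_floor between -0.006 and 0.084 m and x of strainer in the frame of chest_floor between -0.078 and 0.078 m and y of strainer in the frame of chest_floor between -0.126 and 0.126 m and z of strainer in the frame of chest_floor between -0.006 and 0.084 m and x of pad_holder in the frame of chest_floor between -0.078 and 0.078 m and y of pad_holder in the frame of chest_floor between -0.126 and 0.126 m and z of pad_holder in the frame of chest_floor between -0.006 and 0.084 m and linear speed of each of brush, pot_brush, strainer, pad_holder below 0.03 m/s); the robot touches nothing.
It fails at once if the shelf is out by more than 30 mm while the door is less than 1.1 rad open (value of joint shelf above 0.03 m and value of joint bifold below 1.1 rad).
It fails at once if the mug, pail lid, tub, tin or soap box is moved by more than 40 mm (distance of any of mug, pail_lid, twist_tub, tin, soap_box from where it was at the start of the episode above 0.04 m).
Of brush, pot_brush, strainer, pad_holder only 2 to 4 are there at a start; the rules pass over those that are not, and their reading is None.
At some moment in a run one of brush, pot_brush, strainer, pad_holder may be knocked a few centimetres aside while the robot is not near it.
Once in a run the grip may slacken for a moment while it holds something.
It also fails if it takes over 210 s, if anything falls off the work surface, if the arm or the gripper's body presses on something with over 40 N, if the wrist force passes 120 N, or if a joint passes its speed limit or range.

## Working session

There is one attempt and no reset: what is moved stays moved. The work goes in short steps, Python scripts to look and compute and a tool call to move; the robot and the scene stay as the last step left them, time stands still between calls to the robot, and variables do not carry over. Pictures are saved under pics/ and viewed, at most 14 in all, crops included, and the job is handed in when it is done.

Besides the shell and the picture viewer there is one more tool, called after "Call:" in YAML: its name, and indented under it one key for each argument. arm_command: Moves the arm, as the interface text tells. Shifts and turns lie within -1 to 1; 1 stands for 75 cm of shift or 60 degrees of turn. Its arguments: {"type":"object","properties":{"steps":{"type":"array"},"grip_force":{"type":"number"}},"required":["steps"]}

```bash
mkdir -p pics; ls; cat > h.py <<'E'
import numpy as np, cv2
from scipy.spatial.transform import Rotation as Ro
from plant import get_state, read_camera, sign_off, recognise
def cam(p, st=None):
    """camera centre and R (world->cam)"""
    if "R" in p: 
        R=np.array(p["R"]);t=np.array(p["t"]);return R,t
    T=np.array(p["T_tool_cam"]);W=np.eye(4);W[:3,:3]=Ro.from_quat(st["tcp_rot"]).as_matrix();W[:3,3]=st["eef_pos"]
    M=np.linalg.inv(W@T);return M[:3,:3],M[:3,3]
def ray(p,rc,st=None):
    R,t=cam(p,st);K=np.array(p["K"]);k=p["k1"]
    d=np.array([(rc[1]-K[0,2])/K[0,0],(rc[0]-K[1,2])/K[1,1]]);u=d.copy()
    for _ in range(20): u=d/(1+k*(u@u))
    return -R.T@t, R.T@np.array([u[0],u[1],1])
def onz(p,rc,z,st=None):
    c,d=ray(p,rc,st);return c+d*(z-c[2])/d[2]
def proj(p,X,st=None):
    R,t=cam(p,st);K=np.array(p["K"]);c=R@np.array(X)+t;u=c[:2]/c[2];u=u*(1+p["k1"]*(u@u))
    return np.array([K[1,1]*u[1]+K[1,2],K[0,0]*u[0]+K[0,2]])
def tri(obs):
    A=np.zeros((3,3));b=np.zeros(3)
    for c,d in obs:
        d=d/np.linalg.norm(d);P=np.eye(3)-np.outer(d,d);A+=P;b+=P@c
    return np.linalg.solve(A,b)
def save(p,n,crop=None,s=1):
    im=p["pixels"][...,::-1]
    if crop: im=im[crop[0]:crop[1],crop[2]:crop[3]]
    cv2.imwrite("pics/"+n,cv2.resize(im,None,fx=s,fy=s,interpolation=cv2.INTER_CUBIC))
def go(target,quat=None):
    """numbers for arm_command"""
    s=get_state();R=Ro.from_quat(s["tcp_rot"])
    print("shift/0.75",np.round(R.inv().apply(np.array(target)-s["eef_pos"])/.75,4))
    if quat is not None: print("turn",np.round((R.inv()*Ro.from_quat(quat)).as_rotvec()/np.radians(60),4))
E
python3 - <<'E'
from h import *
np.set_printoptions(suppress=True,precision=4)
s=get_state();print(s)
P={n:read_camera(n) for n in("scene","top")}
for n,p in P.items():
    save(p,n+"0.png",s=1.5); print(n,-np.array(p["R"]).T@p["t"])
    for q in "cupboard bifold door_handle brush pot_brush strainer pad_holder mug pail_lid twist_tub tin soap_box".split():
        print(n,q,[(np.round(r["point"],1).tolist(),round(r["conf"],2), np.round(onz(p,r["point"],.03)[:2],3).tolist()) for r in recognise(p,q)][:4])
E
```

```text
pics
{'time': 0.0, 'qpos': array([-1.392 ,  0.2872,  1.5782, -0.    ,  1.2786, -0.15  ]), 'dq': array([-0.0012,  0.0016, -0.0012,  0.0002,  0.0019, -0.0005]), 'joint_efforts': array([ -0.0016, -40.5979, -29.2629,  -0.0001,   0.0057,  -0.    ]), 'eef_pos': array([ 0.2179, -0.6382,  0.2299]), 'tcp_rot': array([ 0.9865,  0.1636, -0.    , -0.0012]), 'contact_force': array([ 0.7376, -0.0536,  0.0753]), 'wrist_torque': array([-0.0197, -0.0138,  0.0028]), 'finger_force': 0.0, 'opening': 0.9997056859275205}
scene [ 1.4325 -0.1075  1.4809]
scene cupboard [([258.1, 257.0], 0.96, [0.728, -0.052])]
scene bifold [([208.6, 251.9], 0.78, [0.52, -0.053]), ([164.5, 374.9], 0.48, [0.355, 0.464])]
scene door_handle [([210.2, 251.9], 0.8, [0.527, -0.054]), ([165.0, 374.2], 0.29, [0.357, 0.46])]
scene brush [([163.3, 192.7], 0.97, [0.282, -0.275]), ([216.8, 156.4], 0.86, [0.524, -0.414]), ([170.8, 233.0], 0.57, [0.335, -0.114])]
scene pot_brush [([152.2, 162.7], 0.69, [0.211, -0.4]), ([196.7, 170.4], 0.66, [0.438, -0.363])]
scene strainer []
scene pad_holder []
scene mug [([179.4, 388.0], 0.92, [0.433, 0
[... 529 characters left out ...]
0.595, -0.054]), ([235.8, 123.8], 0.23, [0.341, 0.471])]
top brush [([177.4, 367.1], 0.83, [0.535, -0.406]), ([236.1, 287.5], 0.81, [0.33, -0.115]), ([252.8, 331.7], 0.76, [0.267, -0.271]), ([150.3, 284.4], 0.57, [0.638, -0.111])]
top pot_brush [([212.0, 355.7], 0.85, [0.411, -0.361])]
top strainer [([160.6, 270.6], 0.34, [0.601, -0.06])]
top pad_holder []
top mug [([206.7, 115.4], 0.76, [0.445, 0.501])]
top pail_lid [([208.4, 413.1], 0.74, [0.42, -0.569]), ([161.2, 266.8], 0.47, [0.599, -0.047])]
top twist_tub [([164.5, 112.1], 0.86, [0.598, 0.513])]
top tin [([157.9, 404.8], 0.9, [0.603, -0.546]), ([162.4, 268.5], 0.2, [0.595, -0.053])]
top soap_box [([235.5, 125.4], 0.81, [0.342, 0.465])]
```

View pics/scene0.png

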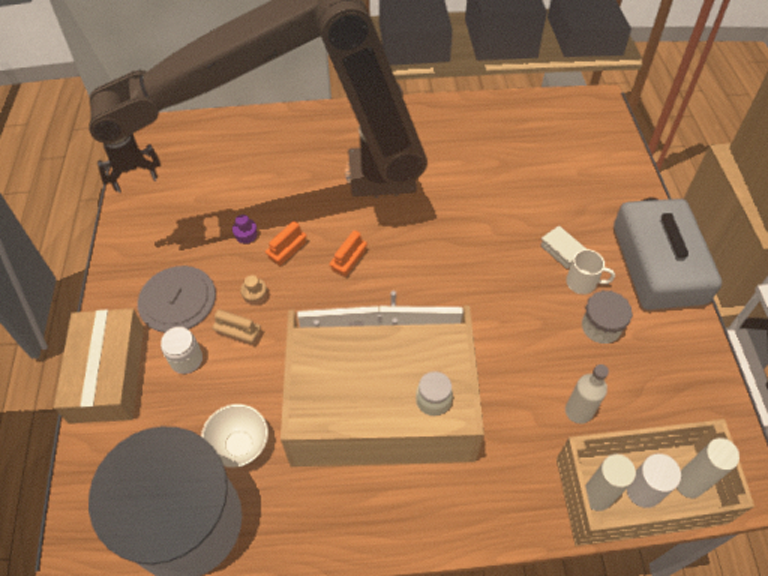

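View pics/top0.png

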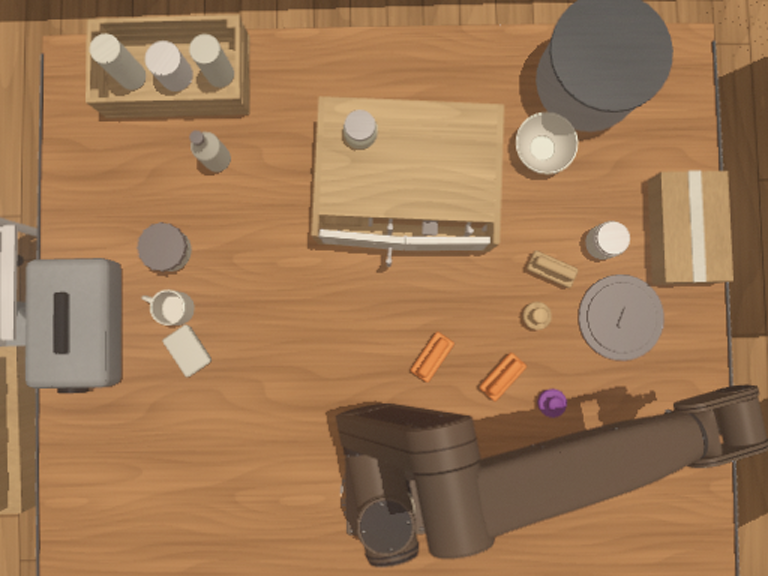

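Scene (1.5×): the two bamboo tools are the brush at top-view (551,269) and the pot brush at (537,316). The look-alikes are the orange brushes at (432,357) and (502,376) and the purple pot brush at (552,403). No strainer or pad holder shows. The door looks slightly ajar, with its handle at (389,256). Next is a close crop of the tools and cupboard.

```bash
python3 - <<'E'
from h import *
p=read_camera("top"); save(p,"cup.png",(60,172,205,340),5)
save(p,"tools.png",(160,280,270,400),5)
q=read_camera("scene")
import pickle; pickle.dump((p,q),open("p0.pkl","wb"))
E
```

```text
(no output)
```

View pics/cup.png

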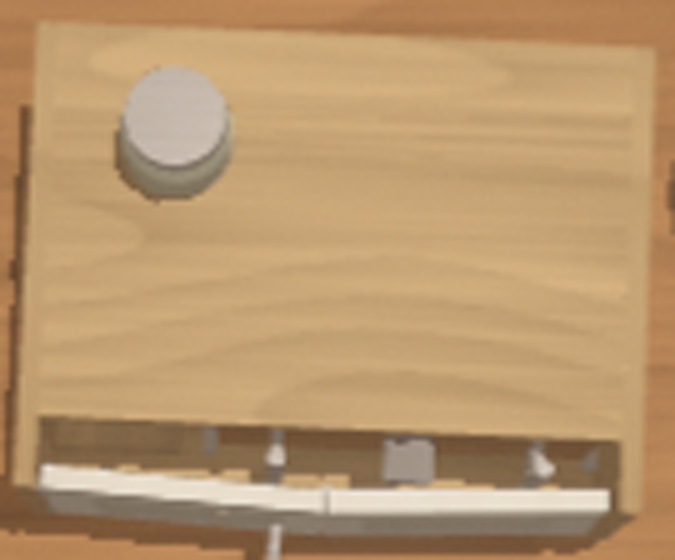

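View pics/tools.png

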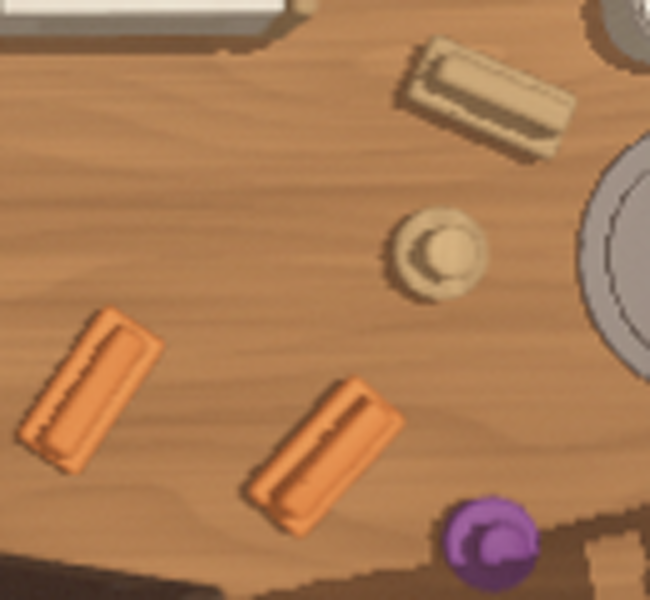

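Cupboard crop: top board corners are at (38,23) and (656,48), its front edge runs (38,418)–(620,441), and the door is ajar with the fold at (327,488). The tools crop confirms the bamboo brush at (490,98) and the bamboo pot brush at (438,254). The two orange brushes and the purple one are excluded.

```bash
cat >> h.py <<'E'
def c2w(x,y,z):
    X0,Y0,a=CUP;c,s=np.cos(a),np.sin(a);return np.array([X0+c*x-s*y,Y0+s*x+c*y,z])
CUP=(0,0,0)
E
python3 - <<'E'
import h; from h import *
import pickle; from scipy.optimize import least_squares
np.set_printoptions(suppress=True,precision=4)
p,q=pickle.load(open("p0.pkl","rb"))
px=lambda u,v:np.array([60+v/5-.4,205+u/5-.4])
for zs in(.165,.149):
  M=[((38,23),(.3,.209,.165)),((656,48),(.3,-.209,.165)),((38,418),(.032,.195,.165)),((620,441),(.032,-.195,.165)),((641,513),(-.016,-.209,zs)),((14,487),(-.016,.209,zs))]
  def f(v):
    h.CUP=v; return np.concatenate([proj(p,h.c2w(*X))-px(*u) for u,X in M])
  r=least_squares(f,[.65,-.05,0]);print(zs,r.x,np.round(r.fun,2))
  h.CUP=r.x
  inv=lambda X:(lambda d:np.array([np.cos(r.x[2])*d[0]+np.sin(r.x[2])*d[1],-np.sin(r.x[2])*d[0]+np.cos(r.x[2])*d[1]]))(X[:2]-r.x[:2])
  for nm,u in dict(hl=(40,466),foldback=(327,488),foldfront=(327,513),freeback=(609,490),freefront=(609,511),hlf=(40,488)).items(): print(nm,inv(onz(p,px(*u),.16)))
  for nm,u in dict(bar=(275,528)).items(): print(nm,inv(onz(p,px(*u),.155)))
  for (u,z) in (((438,254),.036),((452,250),.072)): 
    print("pot",onz(p,[160+u[1]/5-.4,270+u[0]/5-.4],z))
  for nm,u in (("b1",(440,65)),("b2",(562,130))): print(nm,onz(p,[160+u[1]/5-.4,270+u[0]/5-.4],.076))
# handle end in scene/top
save(p,"hand.png",(150,180,235,285),12)
E
```

```text
0.165 [ 0.6048 -0.0554 -0.0603] [ 0.02 -0.21  0.15 -0.17 -0.29  0.02  0.01  0.45  0.09 -0.02  0.02 -0.07]
hl [-0.0005  0.1926]
foldback [-0.0073  0.0004]
foldfront [-0.024  -0.0003]
freeback [-0.0006 -0.1879]
freefront [-0.0147 -0.1884]
hlf [-0.0153  0.1919]
bar [-0.035   0.0339]
pot [ 0.4165 -0.3657  0.036 ]
pot [ 0.4187 -0.3684  0.072 ]
b1 [ 0.5483 -0.3631  0.076 ]
b2 [ 0.5011 -0.4475  0.076 ]
0.149 [ 0.6054 -0.0556 -0.0601] [-0.15 -0.18 -0.05 -0.14 -0.47  0.07 -0.19  0.5   0.43 -0.69  0.44  0.45]
hl [-0.0011  0.1927]
foldback [-0.0079  0.0005]
foldfront [-0.0247 -0.0002]
freeback [-0.0013 -0.1878]
freefront [-0.0153 -0.1882]
hlf [-0.0159  0.192 ]
bar [-0.0356  0.0341]
pot [ 0.4165 -0.3657  0.036 ]
pot [ 0.4187 -0.3684  0.072 ]
b1 [ 0.5483 -0.3631  0.076 ]
b2 [ 0.5011 -0.4475  0.076 ]
```

View pics/hand.png

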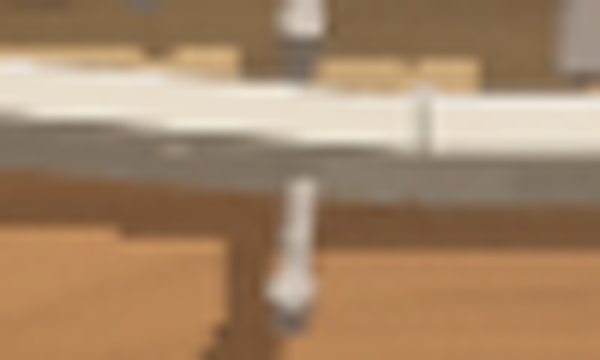

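```bash
sed -i 's/^CUP=.*/CUP=(0.6048,-0.0554,-0.0603)/' h.py; cat >> h.py <<'E'
Q=[np.cos(CUP[2]/2),np.sin(CUP[2]/2),0,0]
def w2c(X):
    a=CUP[2];d=np.array(X)-[CUP[0],CUP[1],0];return np.array([np.cos(a)*d[0]+np.sin(a)*d[1],-np.sin(a)*d[0]+np.cos(a)*d[1],d[2]])
def hnd(th): 
    c,s=np.cos(th),np.sin(th);return np.array([-.008-.048*c-.155*s,.187+.048*s-.155*c])
def where():
    s=get_state();e=(Ro.from_quat(Q).inv()*Ro.from_quat(s["tcp_rot"])).as_rotvec()
    print("tcp cup",np.round(w2c(s["eef_pos"])*1e3,1),"roterr deg",np.round(np.degrees(e),2),"F",np.round(s["contact_force"],1),"open",round(s["opening"],3),"ff",round(s["finger_force"],1),"t",round(s["time"],2),"q6",round(s["qpos"][5],2))
def to(x,y,z):
    """cupboard-frame target -> arm numbers"""
    go(c2w(x,y,z),Q)
E
python3 - <<'E'
from h import *
where()
to(*hnd(.037),.30)
s=get_state();print(c2w(*hnd(.037),.3))
E
```

```text
tcp cup [-351.  -605.7  231.3] roterr deg [ -0.   -0.  -22.3] F [-0.3  0.9 -1. ] open 0.995 ff 0.0 t 1.4 q6 -0.15
shift/0.75 [ 0.6804 -0.6427 -0.0916]
turn [0.     0.     0.3716]
[ 0.54525313 -0.01786159  0.3       ]
```

Call:
arm_command:
  steps:
    - {"translation": [0.27, -0.255, -0.09], "twist": [0, 0, 0.3716], "fingers": 0}
    - {"translation": [0.27, -0.255, -0.09], "twist": [0, 0, 0.3716], "fingers": 0}
    - {"translation": [0.27, -0.255, -0.09], "twist": [0, 0, 0.3716], "fingers": 0}
    - {"translation": [0.27, -0.255, -0.09], "twist": [0, 0, 0.3716], "fingers": 0}
    - {"translation": [0.27, -0.255, -0.09], "twist": [0, 0, 0.3716], "fingers": 0}

```text
time: 2.02
eef_pos: [0.349, -0.3902, 0.3002]
tcp_rot: [1.0, -0.029, 0.001, 0.001]
contact_force: [0.1, 0.6, -0.1]
opening: 0.5
finger_force: 0.0
```

```bash
python3 - <<'E'
from h import *
where()
to(*hnd(.037),.30)
E
```

```text
tcp cup [-235.1 -349.6  300.2] roterr deg [-0.08  0.08 -0.1 ] F [ 0.1  0.6 -0.1] open 0.5 ff 0.0 t 2.02 q6 0.59
shift/0.75 [ 2.321e-01 -5.110e-01 -2.000e-04]
turn [ 0.0013 -0.0013  0.0016]
```

Call:
arm_command:
  steps:
    - {"translation": [0.116, -0.255, 0], "twist": [0, 0, 0], "fingers": 0}
    - {"translation": [0.116, -0.255, 0], "twist": [0, 0, 0], "fingers": 0}
    - {"translation": [0.116, -0.255, 0], "twist": [0, 0, 0], "fingers": 0}
    - {"translation": [0.116, -0.255, 0], "twist": [0, 0, 0], "fingers": 0}
    - {"translation": [0.116, -0.255, 0], "twist": [0, 0, 0], "fingers": 0}

```text
time: 2.65
eef_pos: [0.4468, -0.2054, 0.2991]
tcp_rot: [1.0, -0.028, 0.0, 0.0]
contact_force: [-0.1, -0.4, 0.2]
opening: 0.501
finger_force: 0.0
```

Call:
arm_command:
  steps:
    - {"translation": [0.116, -0.255, 0], "twist": [0, 0, 0], "fingers": 0}
    - {"translation": [0.116, -0.255, 0], "twist": [0, 0, 0], "fingers": 0}
    - {"translation": [0.116, -0.255, 0], "twist": [0, 0, 0], "fingers": 0}
    - {"translation": [0.116, -0.255, 0], "twist": [0, 0, 0], "fingers": 0}
    - {"translation": [0.116, -0.255, 0], "twist": [0, 0, 0], "fingers": 0}

```text
time: 3.28
eef_pos: [0.545, -0.021, 0.2986]
tcp_rot: [1.0, -0.029, -0.0, 0.0]
contact_force: [-0.1, 0.0, 0.7]
opening: 0.501
finger_force: 0.0
```

```bash
python3 - <<'E'
from h import *
where()
s=get_state();p=read_camera("wrist")
print(np.round(proj(p,c2w(*hnd(.037),.155),s),1),[ (np.round(r["point"],1),r["conf"]) for r in recognise(p,"door_handle")])
print("T",np.round(p["T_tool_cam"],3).tolist())
im=p["pixels"].copy()
def cross(X,c):
    v=proj(p,X,s); cv2.drawMarker(im,(int(round(v[1])),int(round(v[0]))),c,cv2.MARKER_CROSS,10,1)
cross(c2w(*hnd(.037),.155),(255,0,0))
for y in(.195,-.195): cross(c2w(.032,y,.165),(0,0,255))
for y in (.035,-.145): cross(c2w(.012,y,.155),(0,255,0))
p["pixels"]=im; save(p,"w1.png",s=1.5)
E
```

```text
tcp cup [-61.8  30.8 298.6] roterr deg [-0.02 -0.03 -0.09] F [-0.1  0.   0.7] open 0.501 ff 0.0 t 3.27 q6 1.41
[179.7 256.9] [(array([123.4, 280.7]), 0.72), (array([ 89.9, 347.3]), 0.69)]
T [[-0.001, -0.956, -0.295, 0.075], [1.0, -0.001, -0.001, -0.001], [0.001, -0.295, 0.956, -0.143], [0.0, 0.0, 0.0, 1.0]]
```

View pics/w1.png

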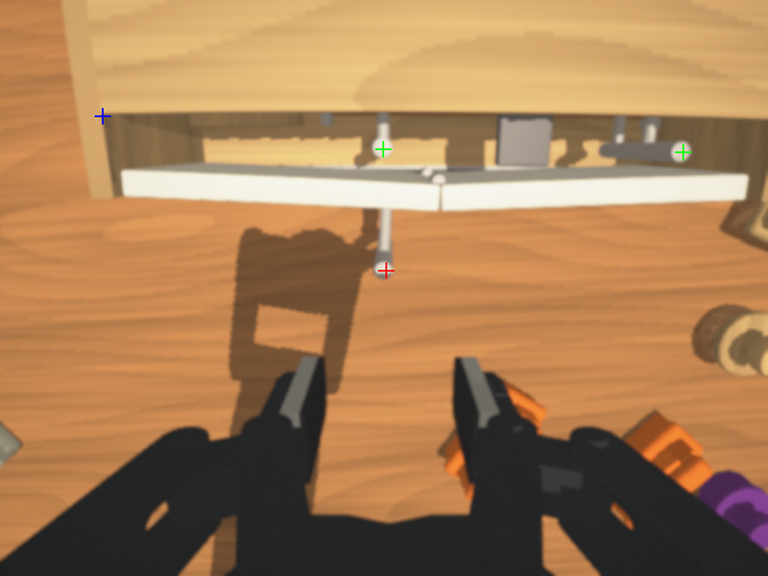

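Overlay: the red cross falls on the handle's top (385,270), and the pulls and board corner match too. The cupboard pose and door angle of about 0.04 are right, so I'll descend and grip.

Call:
arm_command:
  steps:
    - {"translation": [0, -0.004, 0.227], "twist": [0, 0, 0], "fingers": 0}
    - {"translation": [0, -0.004, 0.227], "twist": [0, 0, 0], "fingers": 0}
    - {"translation": [0, -0.004, 0.227], "twist": [0, 0, 0], "fingers": 0}
    - {"translation": [0, -0.004, 0.227], "twist": [0, 0, 0], "fingers": 0}
    - {"translation": [0, -0.004, 0.227], "twist": [0, 0, 0], "fingers": 0}
  grip_force: 40

```text
time: 4.0
eef_pos: [0.5461, -0.0195, 0.1309]
tcp_rot: [1.0, -0.031, 0.002, 0.0]
contact_force: [0.5, 0.0, 0.2]
opening: 0.497
finger_force: 0.0
```

Call:
arm_command:
  steps:
    - {"translation": [0, 0, 0], "twist": [0, 0, 0], "fingers": -1}
    - {"translation": [0, 0, 0], "twist": [0, 0, 0], "fingers": -1}
    - {"translation": [0, 0, 0], "twist": [0, 0, 0], "fingers": -1}
    - {"translation": [0, 0, 0], "twist": [0, 0, 0], "fingers": -1}

```text
time: 4.5
eef_pos: [0.5471, -0.0173, 0.1315]
tcp_rot: [1.0, -0.03, 0.003, -0.001]
contact_force: [1.7, 4.5, 5.9]
opening: 0.125
finger_force: 39.3
```

```bash
python3 - <<'E'
from h import *
where()
h0=hnd(.037)
for t in np.linspace(.15,1.5,20):
    d=hnd(t)-h0; print(round(t,3),np.round(np.array([d[0],-d[1]])/.75,3),np.round(d*1e3))
E
```

```text
tcp cup [-59.9  34.6 131.5] roterr deg [0.1  0.36 0.03] F [1.7 4.5 5.9] open 0.125 ff 39.3 t 4.5 q6 1.41
0.15 [-0.023 -0.009] [-17.   7.]
0.221 [-0.036 -0.017] [-27.  12.]
0.292 [-0.049 -0.025] [-37.  19.]
0.363 [-0.062 -0.034] [-46.  25.]
0.434 [-0.073 -0.044] [-55.  33.]
0.505 [-0.084 -0.054] [-63.  41.]
0.576 [-0.095 -0.066] [-71.  49.]
0.647 [-0.104 -0.078] [-78.  58.]
0.718 [-0.113 -0.091] [-84.  68.]
0.789 [-0.12  -0.104] [-90.  78.]
0.861 [-0.127 -0.118] [-95.  88.]
0.932 [-0.132 -0.132] [-99.  99.]
1.003 [-0.137 -0.147] [-103.  110.]
1.074 [-0.141 -0.162] [-105.  121.]
1.145 [-0.143 -0.177] [-107.  133.]
1.216 [-0.144 -0.192] [-108.  144.]
1.287 [-0.145 -0.208] [-109.  156.]
1.358 [-0.144 -0.223] [-108.  167.]
1.429 [-0.142 -0.238] [-107.  179.]
1.5 [-0.139 -0.253] [-104.  190.]
```

Call:
arm_command:
  steps:
    - {"translation": [-0.023, -0.009, 0], "twist": [0, 0, 0], "fingers": -1}
    - {"translation": [-0.036, -0.017, 0], "twist": [0, 0, 0], "fingers": -1}
    - {"translation": [-0.049, -0.025, 0], "twist": [0, 0, 0], "fingers": -1}
    - {"translation": [-0.062, -0.034, 0], "twist": [0, 0, 0], "fingers": -1}
    - {"translation": [-0.073, -0.044, 0], "twist": [0, 0, 0], "fingers": -1}

```text
time: 5.12
eef_pos: [0.4942, 0.0174, 0.1314]
tcp_rot: [1.0, -0.03, 0.003, 0.001]
contact_force: [1.8, -0.7, 7.5]
opening: 0.123
finger_force: 41.0
```

Call:
arm_command:
  steps:
    - {"translation": [-0.011, -0.01, 0], "twist": [0, 0, 0], "fingers": -1}
    - {"translation": [-0.022, -0.022, 0], "twist": [0, 0, 0], "fingers": -1}
    - {"translation": [-0.031, -0.034, 0], "twist": [0, 0, 0], "fingers": -1}
    - {"translation": [-0.04, -0.047, 0], "twist": [0, 0, 0], "fingers": -1}
    - {"translation": [-0.047, -0.06, 0], "twist": [0, 0, 0], "fingers": -1}

```text
time: 5.75
eef_pos: [0.46, 0.0635, 0.1313]
tcp_rot: [1.0, -0.03, 0.0, 0.003]
contact_force: [-7.7, -5.8, 15.5]
opening: 0.125
finger_force: 41.9
```

Call:
arm_command:
  steps:
    - {"translation": [-0.007, -0.014, 0], "twist": [0, 0, 0], "fingers": -1}
    - {"translation": [-0.012, -0.028, 0], "twist": [0, 0, 0], "fingers": -1}
    - {"translation": [-0.017, -0.043, 0], "twist": [0, 0, 0], "fingers": -1}
    - {"translation": [-0.021, -0.058, 0], "twist": [0, 0, 0], "fingers": -1}
    - {"translation": [-0.023, -0.073, 0], "twist": [0, 0, 0], "fingers": -1}

```text
time: 6.38
eef_pos: [0.4442, 0.1201, 0.1311]
tcp_rot: [1.0, -0.03, -0.003, 0.002]
contact_force: [-11.1, -2.3, 17.7]
opening: 0.12
finger_force: 42.3
```

Call:
arm_command:
  steps:
    - {"translation": [-0.001, -0.015, 0], "twist": [0, 0, 0], "fingers": -1}
    - {"translation": [-0.002, -0.031, 0], "twist": [0, 0, 0], "fingers": -1}
    - {"translation": [-0.001, -0.046, 0], "twist": [0, 0, 0], "fingers": -1}
    - {"translation": [0.001, -0.061, 0], "twist": [0, 0, 0], "fingers": -1}
    - {"translation": [0.002, -0.069, 0], "twist": [0, 0, 0], "fingers": -1}

```text
time: 7.0
eef_pos: [0.4502, 0.1729, 0.131]
tcp_rot: [1.0, -0.03, -0.001, 0.0]
contact_force: [-4.8, -0.9, 11.8]
opening: 0.124
finger_force: 42.0
```

```bash
python3 - <<'E'
from h import *
where(); print(hnd(1.44),hnd(1.48))
E
```

```text
tcp cup [-168.1  218.5  131. ] roterr deg [-0.04 -0.07 -0.06] F [-4.8 -0.9 11.8] open 0.124 ff 42.0 t 7.0 q6 1.79
[-0.16793638  0.21437433] [-0.16671377  0.22074818]
```

Call:
arm_command:
  steps:
    - {"translation": [0, -0.002, 0], "twist": [0, 0, 0], "fingers": -1}
    - {"translation": [0, -0.002, 0], "twist": [0, 0, 0], "fingers": -1}
    - {"translation": [0, 0, 0], "twist": [0, 0, 0], "fingers": -0.15}
    - {"translation": [0, 0, 0], "twist": [0, 0, 0], "fingers": -0.15}
    - {"translation": [0, 0, 0], "twist": [0, 0, 0], "fingers": -0.15}

```text
time: 7.62
eef_pos: [0.4499, 0.1721, 0.128]
tcp_rot: [1.0, -0.03, -0.001, 0.0]
contact_force: [-0.2, 0.1, -0.0]
opening: 0.424
finger_force: 0.0
```

Call:
arm_command:
  steps:
    - {"translation": [0, 0, -0.08], "twist": [0, 0, 0], "fingers": -0.15}
    - {"translation": [0, 0, -0.16], "twist": [0, 0, 0], "fingers": -0.15}
    - {"translation": [0, 0, -0.16], "twist": [0, 0, 0], "fingers": -0.15}
    - {"translation": [0, 0, -0.16], "twist": [0, 0, 0], "fingers": -0.15}

```text
time: 8.12
eef_pos: [0.45, 0.1723, 0.248]
tcp_rot: [1.0, -0.03, -0.0, 0.0]
contact_force: [0.5, 1.1, -0.5]
opening: 0.428
finger_force: 0.0
```

Call:
arm_command:
  steps:
    - {"translation": [0.12, 0.242, 0], "twist": [0, 0, 0], "fingers": -0.15}
    - {"translation": [0.12, 0.242, 0], "twist": [0, 0, 0], "fingers": -0.15}
    - {"translation": [0.12, 0.242, 0], "twist": [0, 0, 0], "fingers": -0.15}
    - {"translation": [0.12, 0.242, 0], "twist": [0, 0, 0], "fingers": -0.15}
    - {"translation": [0.12, 0.242, 0], "twist": [0, 0, 0], "fingers": -0.15}

```text
time: 8.75
eef_pos: [0.5285, -0.0145, 0.2464]
tcp_rot: [1.0, -0.031, -0.002, -0.001]
contact_force: [-0.0, 0.3, -0.1]
opening: 0.425
finger_force: 0.0
```

Call:
arm_command:
  steps:
    - {"translation": [0.1, 0.242, 0], "twist": [0, 0, 0], "fingers": -0.15}
    - {"translation": [0.1, 0.242, 0], "twist": [0, 0, 0], "fingers": -0.15}
    - {"translation": [0.1, 0.242, 0], "twist": [0, 0, 0], "fingers": -0.15}
    - {"translation": [0.1, 0.242, 0], "twist": [0, 0, 0], "fingers": -0.15}
    - {"translation": [0.1, 0.242, 0], "twist": [0, 0, 0], "fingers": -0.15}

```text
time: 9.38
eef_pos: [0.5929, -0.1983, 0.2475]
tcp_rot: [1.0, -0.03, -0.001, -0.001]
contact_force: [-0.8, 0.0, 0.8]
opening: 0.425
finger_force: 0.0
```

```bash
python3 - <<'E'
from h import *
where()
s=get_state();p=read_camera("wrist");t=read_camera("top")
im=p["pixels"]
def cross(p,X,c,s=None):
    v=proj(p,X,s); cv2.drawMarker(p["pixels"],(int(round(v[1])),int(round(v[0]))),c,cv2.MARKER_CROSS,10,1)
for y in (.035,-.145): cross(p,c2w(.012,y,.155),(0,255,0),s)
cross(t,c2w(*hnd(1.48),.155),(255,0,0))
a=cv2.resize(p["pixels"],(400,300)); b=cv2.resize(t["pixels"][90:210,200:360],(400,300))
cv2.imwrite("pics/c2.png",np.hstack([a,b])[...,::-1])
to(.012,-.145,.125)
E
```

```text
tcp cup [  -3.3 -143.4  247.5] roterr deg [ 0.09 -0.11 -0.04] F [-0.8  0.   0.8] open 0.425 ff 0.0 t 9.38 q6 1.14
shift/0.75 [0.0207 0.0035 0.1642]
turn [-0.001   0.001   0.0021]
```

View pics/c2.png

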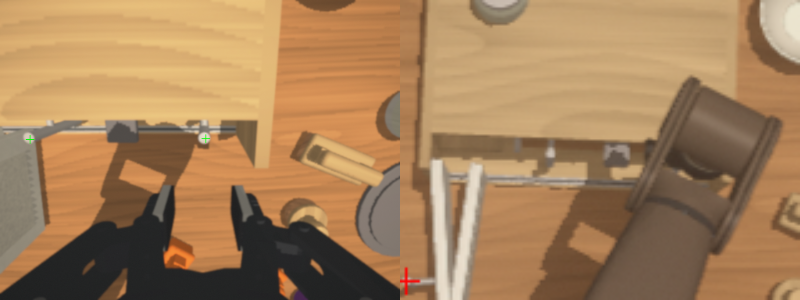

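Right picture: the door is folded back, with its handle at the predicted spot. Left picture: the pull sits on its cross at (204,138). Gripping the right pull and drawing.

Call:
arm_command:
  steps:
    - {"translation": [0.019, 0.003, 0.08], "twist": [0, 0, 0], "fingers": -0.15}
    - {"translation": [0.019, 0.003, 0.166], "twist": [0, 0, 0], "fingers": -0.15}
    - {"translation": [0.019, 0.003, 0.166], "twist": [0, 0, 0], "fingers": -0.15}
    - {"translation": [0.019, 0.003, 0.166], "twist": [0, 0, 0], "fingers": -0.15}
  grip_force: 60

```text
time: 9.98
eef_pos: [0.6083, -0.2023, 0.1264]
tcp_rot: [1.0, -0.029, 0.001, 0.001]
contact_force: [0.2, -0.4, 0.9]
opening: 0.427
finger_force: 0.0
```

Call:
arm_command:
  steps:
    - {"translation": [0, 0, 0], "twist": [0, 0, 0], "fingers": -1}
    - {"translation": [0, 0, 0], "twist": [0, 0, 0], "fingers": -1}
    - {"translation": [0, 0, 0], "twist": [0, 0, 0], "fingers": -1}
    - {"translation": [0, 0, 0], "twist": [0, 0, 0], "fingers": -1}

```text
time: 10.48
eef_pos: [0.6096, -0.2008, 0.1286]
tcp_rot: [1.0, -0.03, 0.003, -0.002]
contact_force: [-0.6, 8.2, 4.9]
opening: 0.118
finger_force: 58.5
```

Call:
arm_command:
  steps:
    - {"translation": [-0.02, 0, 0], "twist": [0, 0, 0], "fingers": -1}
    - {"translation": [-0.045, 0, 0], "twist": [0, 0, 0], "fingers": -1}
    - {"translation": [-0.07, 0, 0], "twist": [0, 0, 0], "fingers": -1}
    - {"translation": [-0.1, 0, 0], "twist": [0, 0, 0], "fingers": -1}
    - {"translation": [-0.13, 0, 0], "twist": [0, 0, 0], "fingers": -1}

```text
time: 11.1
eef_pos: [0.5133, -0.1948, 0.1285]
tcp_rot: [1.0, -0.031, 0.005, -0.002]
contact_force: [5.1, 10.2, 6.2]
opening: 0.118
finger_force: 59.8
```

Call:
arm_command:
  steps:
    - {"translation": [-0.03, 0, 0], "twist": [0, 0, 0], "fingers": -1}
    - {"translation": [-0.06, 0, 0], "twist": [0, 0, 0], "fingers": -1}
    - {"translation": [-0.09, 0, 0], "twist": [0, 0, 0], "fingers": -1}
    - {"translation": [-0.115, 0, 0], "twist": [0, 0, 0], "fingers": -1}
    - {"translation": [-0.13, 0, 0], "twist": [0, 0, 0], "fingers": -1}

```text
time: 11.72
eef_pos: [0.4154, -0.1887, 0.1285]
tcp_rot: [0.999, -0.031, 0.005, -0.003]
contact_force: [5.2, 14.7, 8.6]
opening: 0.117
finger_force: 60.4
```

```bash
python3 - <<'E'
from h import *
where()
E
```

```text
tcp cup [-181.  -144.5  128.5] roterr deg [0.34 0.52 0.15] F [ 5.2 14.7  8.6] open 0.117 ff 60.4 t 11.72 q6 0.97
```

Call:
arm_command:
  steps:
    - {"translation": [-0.006, -0.002, 0], "twist": [0, 0, 0], "fingers": -1}
    - {"translation": [-0.01, -0.002, 0], "twist": [0, 0, 0], "fingers": -1}
    - {"translation": [-0.01, -0.002, 0], "twist": [0, 0, 0], "fingers": -1}
    - {"translation": [-0.01, -0.002, 0], "twist": [0, 0, 0], "fingers": -1}

```text
time: 12.22
eef_pos: [0.41, -0.1884, 0.1285]
tcp_rot: [0.999, -0.032, 0.007, -0.001]
contact_force: [8.9, 9.6, 3.0]
opening: 0.117
finger_force: 59.7
```

```bash
python3 - <<'E'
from h import *
where()
E
```

```text
tcp cup [-186.5 -144.5  128.5] roterr deg [0.12 0.79 0.16] F [8.9 9.6 3. ] open 0.117 ff 59.7 t 12.22 q6 0.97
```

Call:
arm_command:
  steps:
    - {"translation": [0, 0, 0], "twist": [0, 0, 0], "fingers": -0.15}
    - {"translation": [0, 0, 0], "twist": [0, 0, 0], "fingers": -0.15}
    - {"translation": [0, 0, 0], "twist": [0, 0, 0], "fingers": -0.15}
    - {"translation": [0, 0, -0.1], "twist": [0, 0, 0], "fingers": -0.15}
    - {"translation": [0, 0, -0.2], "twist": [0, 0, 0], "fingers": -0.15}

```text
time: 12.85
eef_pos: [0.4044, -0.1891, 0.2497]
tcp_rot: [1.0, -0.03, -0.001, -0.001]
contact_force: [1.2, -0.7, 0.1]
opening: 0.426
finger_force: 0.0
```

Call:
arm_command:
  steps:
    - {"translation": [0, 0, -0.05], "twist": [0, 0, 0], "fingers": 0.2}
    - {"translation": [0.03, -0.12, -0.07], "twist": [0, 0, 0], "fingers": 0.2}
    - {"translation": [0.03, -0.12, -0.07], "twist": [0, 0, 0], "fingers": 0.2}
    - {"translation": [0.03, -0.12, -0.07], "twist": [0, 0, 0], "fingers": 0.2}
    - {"translation": [0.03, -0.12, -0.07], "twist": [0, 0, 0], "fingers": 0.2}

```text
time: 13.48
eef_pos: [0.4328, -0.1013, 0.3012]
tcp_rot: [1.0, -0.03, -0.0, 0.0]
contact_force: [0.6, 0.0, 0.2]
opening: 0.599
finger_force: 0.0
```

```bash
python3 - <<'E'
from h import *
where()
s=get_state();p=read_camera("wrist")
for sx in(-.188,):
  for y in (.035,-.145):
    v=proj(p,c2w(sx,y,.155),s); cv2.drawMarker(p["pixels"],(int(round(v[1])),int(round(v[0]))),(255,0,0),cv2.MARKER_CROSS,10,1)
save(p,"w3.png",s=1.5)
E
```

```text
tcp cup [-168.9  -56.1  301.2] roterr deg [-0.02 -0.05  0.01] F [0.6 0.  0.2] open 0.599 ff 0.0 t 13.47 q6 1.17
```

View pics/w3.png

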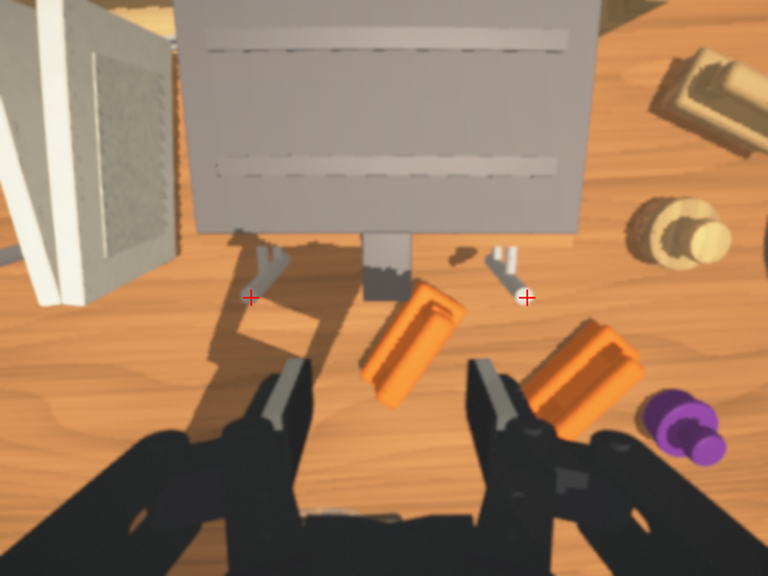

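The shelf is at its stop, with both pulls on the crosses. The tab spans (363–411, 233–300) in the picture.

```bash
python3 - <<'E'
from h import *
s=get_state();p=read_camera("wrist")
for z in (.125,.135,.14):
  print(z,[np.round(w2c(onz(p,(v/1.5,u/1.5),z,s))[:2]*1e3,1).tolist() for u,v in((363,300),(411,300),(387,233),(198,232),(577,232))])
E
```

```text
0.125 [[-200.0, -36.7], [-200.1, -71.4], [-151.3, -54.2], [-150.0, 77.3], [-150.6, -186.3]]
0.135 [[-196.7, -37.3], [-196.8, -70.9], [-149.6, -54.3], [-148.3, 73.1], [-148.8, -182.2]]
0.14 [[-195.1, -37.6], [-195.1, -70.6], [-148.7, -54.3], [-147.4, 71.1], [-147.9, -180.2]]
```

Call:
arm_command:
  steps:
    - {"translation": [-0.015, -0.002, 0.08], "twist": [0, 0, 0], "fingers": 0.2}
    - {"translation": [-0.015, -0.002, 0.16], "twist": [0, 0, 0], "fingers": 0.2}
    - {"translation": [-0.015, -0.002, 0.248], "twist": [0, 0, 0], "fingers": 0.2}
    - {"translation": [-0.015, -0.002, 0.248], "twist": [0, 0, 0], "fingers": 0.2}
    - {"translation": [-0.015, -0.002, 0.248], "twist": [0, 0, 0], "fingers": 0.2}
  grip_force: 35

```text
time: 14.2
eef_pos: [0.423, -0.0997, 0.1172]
tcp_rot: [1.0, -0.031, 0.001, 0.0]
contact_force: [0.2, 1.2, 1.2]
opening: 0.601
finger_force: 0.0
```

Call:
arm_command:
  steps:
    - {"translation": [0, 0, 0], "twist": [0, 0, 0], "fingers": -1}
    - {"translation": [0, 0, 0], "twist": [0, 0, 0], "fingers": -1}
    - {"translation": [0, 0, 0], "twist": [0, 0, 0], "fingers": -1}
    - {"translation": [0, 0, 0], "twist": [0, 0, 0], "fingers": -1}

```text
time: 14.7
eef_pos: [0.4242, -0.0991, 0.1191]
tcp_rot: [1.0, -0.03, 0.003, 0.001]
contact_force: [-0.3, 3.5, 6.2]
opening: 0.391
finger_force: 35.3
```

```bash
python3 - <<'E'
from h import *
where()
f=lambda a:np.array([.022-.202*np.cos(a)+.005*np.sin(a),0,-(.125+.202*np.sin(a)+.005*np.cos(a))])/.75
a=np.linspace(0,1.82,21)
for k in range(4):
    print([np.round(f(a[5*k+i])-f(a[5*k]),3)[[0,2]].tolist() for i in range(1,6)])
E
```

```text
tcp cup [-177.6  -54.5  119.1] roterr deg [-0.05  0.33  0.04] F [-0.3  3.5  6.2] open 0.391 ff 35.3 t 14.7 q6 1.17
[[0.002, -0.024], [0.006, -0.049], [0.012, -0.072], [0.02, -0.095], [0.03, -0.118]]
[[0.012, -0.021], [0.026, -0.041], [0.042, -0.06], [0.06, -0.077], [0.079, -0.092]]
[[0.02, -0.014], [0.042, -0.025], [0.064, -0.035], [0.088, -0.043], [0.112, -0.048]]
[[0.024, -0.003], [0.049, -0.004], [0.073, -0.003], [0.098, 0.0], [0.121, 0.006]]
```

Call:
arm_command:
  steps:
    - {"translation": [0.002, 0, -0.024], "twist": [0, 0, 0], "fingers": -1}
    - {"translation": [0.006, 0, -0.049], "twist": [0, 0, 0], "fingers": -1}
    - {"translation": [0.012, 0, -0.072], "twist": [0, 0, 0], "fingers": -1}
    - {"translation": [0.02, 0, -0.095], "twist": [0, 0, 0], "fingers": -1}
    - {"translation": [0.03, 0, -0.118], "twist": [0, 0, 0], "fingers": -1}

```text
time: 15.32
eef_pos: [0.4468, -0.1004, 0.2058]
tcp_rot: [1.0, -0.03, 0.004, 0.001]
contact_force: [10.4, -1.5, -9.3]
opening: 0.393
finger_force: 35.6
```

Call:
arm_command:
  steps:
    - {"translation": [0.012, 0, -0.021], "twist": [0, 0, 0], "fingers": -1}
    - {"translation": [0.026, 0, -0.041], "twist": [0, 0, 0], "fingers": -1}
    - {"translation": [0.042, 0, -0.06], "twist": [0, 0, 0], "fingers": -1}
    - {"translation": [0.06, 0, -0.077], "twist": [0, 0, 0], "fingers": -1}
    - {"translation": [0.079, 0, -0.092], "twist": [0, 0, 0], "fingers": -1}

```text
time: 15.95
eef_pos: [0.5037, -0.1039, 0.2727]
tcp_rot: [1.0, -0.03, -0.0, 0.001]
contact_force: [3.1, -2.4, -9.3]
opening: 0.389
finger_force: 36.4
```

```bash
python3 - <<'E'
from h import *
where()
E
```

```text
tcp cup [-98.  -54.5 272.7] roterr deg [-0.08 -0.01 -0.01] F [ 3.1 -2.4 -9.3] open 0.389 ff 36.4 t 15.95 q6 1.23
```

Forces are small, so the arc fits. Continuing to the stop.

Call:
arm_command:
  steps:
    - {"translation": [0.02, 0, -0.014], "twist": [0, 0, 0], "fingers": -1}
    - {"translation": [0.042, 0, -0.025], "twist": [0, 0, 0], "fingers": -1}
    - {"translation": [0.064, 0, -0.035], "twist": [0, 0, 0], "fingers": -1}
    - {"translation": [0.088, 0, -0.043], "twist": [0, 0, 0], "fingers": -1}
    - {"translation": [0.112, 0, -0.048], "twist": [0, 0, 0], "fingers": -1}

```text
time: 16.58
eef_pos: [0.5866, -0.1091, 0.3081]
tcp_rot: [1.0, -0.03, -0.002, 0.001]
contact_force: [-3.1, -2.0, -6.5]
opening: 0.385
finger_force: 36.2
```

Call:
arm_command:
  steps:
    - {"translation": [0.024, 0, -0.003], "twist": [0, 0, 0], "fingers": -1}
    - {"translation": [0.049, 0, -0.004], "twist": [0, 0, 0], "fingers": -1}
    - {"translation": [0.073, 0, -0.003], "twist": [0, 0, 0], "fingers": -1}
    - {"translation": [0.098, 0, 0.0], "twist": [0, 0, 0], "fingers": -1}
    - {"translation": [0.121, 0, 0.006], "twist": [0, 0, 0], "fingers": -1}

```text
time: 17.2
eef_pos: [0.6772, -0.1147, 0.3041]
tcp_rot: [1.0, -0.03, -0.002, 0.001]
contact_force: [-2.7, -1.1, -3.1]
opening: 0.386
finger_force: 35.0
```

```bash
python3 - <<'E'
from h import *
where()
E
```

```text
tcp cup [ 75.8 -54.8 304.1] roterr deg [-0.09 -0.26 -0.  ] F [-2.7 -1.1 -3.1] open 0.386 ff 35.0 t 17.2 q6 1.32
```

Call:
arm_command:
  steps:
    - {"translation": [0, 0, 0], "twist": [0, 0, 0], "fingers": 0.2}
    - {"translation": [0, 0, 0], "twist": [0, 0, 0], "fingers": 0.2}
    - {"translation": [0, 0, 0], "twist": [0, 0, 0], "fingers": 0.2}
    - {"translation": [0, 0, -0.06], "twist": [0, 0, 0], "fingers": 0.2}
    - {"translation": [0, 0, -0.08], "twist": [0, 0, 0], "fingers": 0.2}

```text
time: 17.82
eef_pos: [0.6787, -0.1143, 0.3695]
tcp_rot: [1.0, -0.03, 0.003, 0.001]
contact_force: [0.0, 0.4, 1.1]
opening: 0.599
finger_force: 0.0
```

Call:
arm_command:
  steps:
    - {"translation": [-0.1, 0.25, -0.02], "twist": [0, 0, 0], "fingers": 0.2}
    - {"translation": [-0.1, 0.25, -0.02], "twist": [0, 0, 0], "fingers": 0.2}
    - {"translation": [-0.1, 0.25, -0.02], "twist": [0, 0, 0], "fingers": 0.2}
    - {"translation": [-0.1, 0.25, -0.02], "twist": [0, 0, 0], "fingers": 0.2}
    - {"translation": [-0.1, 0.25, -0.02], "twist": [0, 0, 0], "fingers": 0.2}

```text
time: 18.45
eef_pos: [0.5915, -0.2973, 0.3796]
tcp_rot: [1.0, -0.031, 0.0, -0.0]
contact_force: [0.0, 0.2, -0.3]
opening: 0.599
finger_force: 0.0
```

```bash
python3 - <<'E'
from h import *
where()
t=read_camera("top");q=read_camera("scene")
for n,p in(("top",t),("scene",q)):
  for k,z in(("brush",.05),("pot_brush",.05),("lid",.2),("chest_floor",.1)):
    print(n,k,[(np.round(r["point"],1).tolist(),round(r["conf"],2),np.round(onz(p,r["point"],z)[:2],3).tolist()) for r in recognise(p,k)][:4])
a=t["pixels"][80:240,200:400]; b=q["pixels"][130:290,150:350]
cv2.imwrite("pics/c4.png",cv2.resize(np.vstack([np.hstack([a,b])])[...,::-1],(800,320)))
import pickle; pickle.dump(t,open("t4.pkl","wb"))
E
```

```text
tcp cup [   1.3 -242.2  379.6] roterr deg [0.03 0.02 0.11] F [ 0.   0.2 -0.3] open 0.599 ff 0.0 t 18.45 q6 1.01
top brush [([247.4, 332.2], 0.66, [0.288, -0.271]), ([182.9, 378.8], 0.57, [0.513, -0.443]), ([206.8, 113.4], 0.29, [0.445, 0.502])]
top pot_brush [([266.8, 367.5], 0.8, [0.217, -0.394]), ([214.2, 358.4], 0.69, [0.403, -0.367]), ([208.0, 113.8], 0.27, [0.44, 0.501])]
top lid [([140.8, 289.2], 0.59, [0.645, -0.117])]
top chest_floor [([163.9, 282.8], 0.81, [0.581, -0.1]), ([209.5, 412.3], 0.6, [0.415, -0.544])]
scene brush [([215.4, 154.1], 0.9, [0.53, -0.419]), ([194.2, 171.4], 0.74, [0.44, -0.356]), ([162.8, 197.0], 0.51, [0.297, -0.256]), ([182.4, 390.2], 0.48, [0.462, 0.496])]
scene pot_brush [([194.8, 168.7], 0.79, [0.442, -0.366])]
scene lid [([212.0, 231.8], 0.74, [0.634, -0.127]), ([235.6, 120.6], 0.66, [0.693, -0.494]), ([209.1, 405.1], 0.45, [0.677, 0.455])]
scene chest_floor [([192.2, 296.7], 0.29, [0.508, 0.115])]
```

View pics/c4.png

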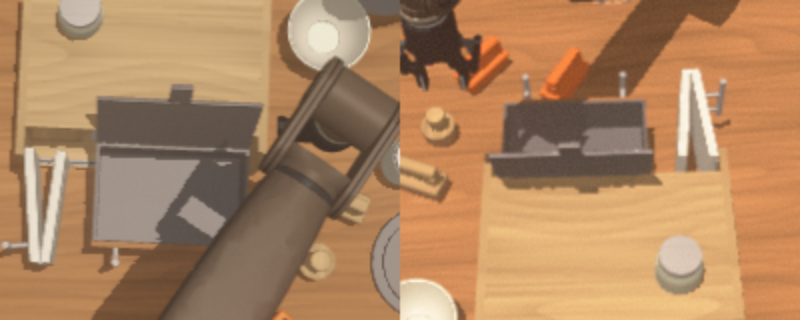

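The lid is back on its stop, the chest is open and the door is still folded. Next is a wrist view for the tools.

```bash
python3 - <<'E'
from h import *
import pickle;t=pickle.load(open("t4.pkl","rb"))
for u,v in((170,242),(170,147),(95,200),(247,155)): print(np.round(w2c(onz(t,(80+v/2,200+u/2),.125))*1e3,1))
go([.38,-.38,.35],Q)
E
```

```text
[-149.9  -57.2  125. ]
[ 12. -51. 125.]
[-84.   72.9 125. ]
[   3.9 -182.7  125. ]
shift/0.75 [-0.2758  0.1285  0.0393]
turn [-0.0001  0.0001  0.0009]
```

Call:
arm_command:
  steps:
    - {"translation": [-0.276, 0.128, 0.04], "twist": [0, 0, 0], "fingers": 0.2}
    - {"translation": [-0.276, 0.128, 0.04], "twist": [0, 0, 0], "fingers": 0.2}
    - {"translation": [-0.276, 0.128, 0.04], "twist": [0, 0, 0], "fingers": 0.2}
    - {"translation": [-0.276, 0.128, 0.04], "twist": [0, 0, 0], "fingers": 0.2}
    - {"translation": [-0.276, 0.128, 0.04], "twist": [0, 0, 0], "fingers": 0.2}

```text
time: 19.58
eef_pos: [0.3773, -0.3808, 0.3493]
tcp_rot: [0.999, -0.032, -0.0, -0.0]
contact_force: [-0.1, 0.0, -0.3]
opening: 0.603
finger_force: 0.0
```

```bash
python3 - <<'E'
from h import *
where()
s=get_state();p=read_camera("wrist")
for k,z in(("brush",.067),("pot_brush",.067)):
    print(k,[(np.round(r["point"],1).tolist(),round(r["conf"],2),np.round(onz(p,r["point"],z,s)[:2],3).tolist()) for r in recognise(p,k)][:4])
save(p,"w5.png",s=1.5)
E
```

```text
tcp cup [-207.5 -338.5  349.3] roterr deg [ 0.01 -0.02  0.23] F [-0.1  0.  -0.3] open 0.603 ff 0.0 t 19.57 q6 0.66
brush [([37.9, 273.8], 0.96, [0.524, -0.408]), ([195.9, 94.2], 0.65, [0.333, -0.136]), ([212.2, 204.2], 0.64, [0.298, -0.294])]
pot_brush [([248.4, 277.0], 0.83, [0.232, -0.397]), ([121.9, 251.4], 0.74, [0.422, -0.372])]
```

View pics/w5.png

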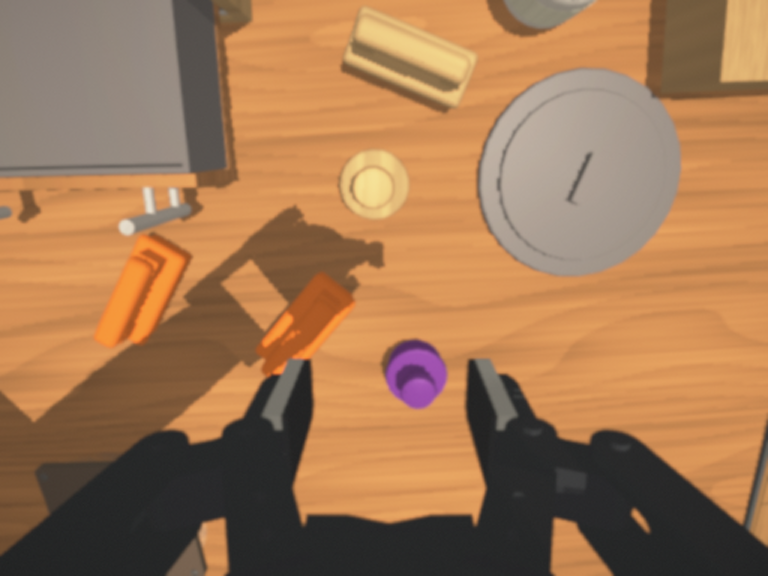

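Wrist view: pot brush knob at (372,187), and the brush's bar runs from about (365,32) to (465,73). The purple and orange look-alikes are apart from both.

```bash
python3 - <<'E'
from h import *
s=get_state();p=read_camera("wrist")
W=lambda u,v,z:onz(p,(v/1.5,u/1.5),z,s)
k=W(372,187,.072);print("knob",k,w2c(k),"base",W(374,184,.036))
a,b=W(365,32,.076),W(466,72,.076);m=(a+b)/2;d=b-a
print("bar",a,b,np.hypot(*d[:2]),"mid",m,w2c(m),"dir cup deg",np.degrees(np.arctan2(d[1],d[0])-CUP[2]))
print("rim",[np.round(w2c(W(u,v,.125))*1e3,1) for u,v in((180,163),(217,172),(180,172))])
kc=w2c(k);to(kc[0],kc[1],.045)
E
```

```text
knob [ 0.42200297 -0.36661094  0.072     ] [-0.16371015 -0.3216613   0.072     ] base [ 0.42194604 -0.36727499  0.036     ]
bar [ 0.54647902 -0.36983359  0.076     ] [ 0.5113073  -0.45098757  0.076     ] 0.08844782266473476 mid [ 0.52889316 -0.41041058  0.076     ] [-0.05437471 -0.35893976  0.076     ] dir cup deg -109.9767247724479
rim [array([-140.3, -175.4,  125. ]), array([-147.5, -203.7,  125. ]), array([-147.1, -174.6,  125. ])]
shift/0.75 [ 0.0542 -0.0209  0.4066]
turn [ 0.0003 -0.0007  0.001 ]
```

Call:
arm_command:
  steps:
    - {"translation": [0.057, -0.023, 0.08], "twist": [0, 0, 0], "fingers": 0.4}
    - {"translation": [0.057, -0.023, 0.16], "twist": [0, 0, 0], "fingers": 0.4}
    - {"translation": [0.057, -0.023, 0.24], "twist": [0, 0, 0], "fingers": 0.4}
    - {"translation": [0.057, -0.023, 0.31], "twist": [0, 0, 0], "fingers": 0.4}
    - {"translation": [0.057, -0.023, 0.31], "twist": [0, 0, 0], "fingers": 0.4}
  grip_force: 40

```text
time: 20.4
eef_pos: [0.4215, -0.3614, 0.1115]
tcp_rot: [1.0, -0.029, -0.004, -0.005]
contact_force: [0.8, 0.4, 1.0]
opening: 0.699
finger_force: 0.0
```

Call:
arm_command:
  steps:
    - {"translation": [0, 0, 0.05], "twist": [0, 0, 0], "fingers": 0.4}
    - {"translation": [0, 0, 0.097], "twist": [0, 0, 0], "fingers": 0.4}
    - {"translation": [0, 0, 0.097], "twist": [0, 0, 0], "fingers": 0.4}
    - {"translation": [0, 0, 0.097], "twist": [0, 0, 0], "fingers": 0.4}

```text
time: 20.9
eef_pos: [0.425, -0.3671, 0.0476]
tcp_rot: [1.0, -0.03, 0.002, 0.002]
contact_force: [0.5, -0.3, -0.3]
opening: 0.699
finger_force: 0.0
```

Call:
arm_command:
  steps:
    - {"translation": [0, 0, 0], "twist": [0, 0, 0], "fingers": -1}
    - {"translation": [0, 0, 0], "twist": [0, 0, 0], "fingers": -1}
    - {"translation": [0, 0, 0], "twist": [0, 0, 0], "fingers": -1}
    - {"translation": [0, 0, 0], "twist": [0, 0, 0], "fingers": -1}

```text
time: 21.4
eef_pos: [0.4246, -0.3672, 0.0472]
tcp_rot: [1.0, -0.03, 0.002, 0.002]
contact_force: [-0.1, -0.6, 6.4]
opening: 0.433
finger_force: 39.4
```

```bash
python3 - <<'E'
from h import *
where()
to(-.063,-.115,.25)
E
```

```text
tcp cup [-161.1 -322.1   47.2] roterr deg [-0.2   0.2   0.02] F [-0.1 -0.6  6.4] open 0.433 ff 39.4 t 21.4 q6 0.74
shift/0.75 [ 0.1317 -0.2752 -0.2709]
turn [ 0.0034 -0.0033 -0.0003]
```

Call:
arm_command:
  steps:
    - {"translation": [0, 0, -0.04], "twist": [0, 0, 0], "fingers": -1}
    - {"translation": [0, 0, -0.12], "twist": [0, 0, 0], "fingers": -1}
    - {"translation": [0, 0, -0.2], "twist": [0, 0, 0], "fingers": -1}
    - {"translation": [0, 0, -0.27], "twist": [0, 0, 0], "fingers": -1}
    - {"translation": [0, 0, -0.27], "twist": [0, 0, 0], "fingers": -1}

```text
time: 22.02
eef_pos: [0.4249, -0.3675, 0.2536]
tcp_rot: [1.0, -0.03, 0.004, 0.005]
contact_force: [0.1, 1.1, -1.5]
opening: 0.43
finger_force: 40.7
```

Call:
arm_command:
  steps:
    - {"translation": [0.02, -0.05, 0], "twist": [0, 0, 0], "fingers": -1}
    - {"translation": [0.05, -0.11, 0], "twist": [0, 0, 0], "fingers": -1}
    - {"translation": [0.08, -0.17, 0], "twist": [0, 0, 0], "fingers": -1}
    - {"translation": [0.11, -0.23, 0], "twist": [0, 0, 0], "fingers": -1}
    - {"translation": [0.131, -0.275, 0], "twist": [0, 0, 0], "fingers": -1}

```text
time: 22.65
eef_pos: [0.5334, -0.1631, 0.2447]
tcp_rot: [1.0, -0.03, -0.002, -0.001]
contact_force: [0.3, 0.1, -1.8]
opening: 0.427
finger_force: 40.7
```

Call:
arm_command:
  steps:
    - {"translation": [0, 0, 0], "twist": [0, 0, 0], "fingers": -1}
    - {"translation": [0, 0, 0], "twist": [0, 0, 0], "fingers": -1}

```text
time: 22.9
eef_pos: [0.5328, -0.1654, 0.2454]
tcp_rot: [1.0, -0.03, -0.001, -0.0]
contact_force: [0.5, -0.4, -1.0]
opening: 0.433
finger_force: 40.8
```

```bash
python3 - <<'E'
from h import *
where()
to(-.063,-.115,.092)
s=get_state();p=read_camera("wrist");save(p,"w6.png",s=1.2)
E
```

```text
tcp cup [ -65.2 -114.2  245.4] roterr deg [ 0.03 -0.14 -0.01] F [ 0.5 -0.4 -1. ] open 0.433 ff 40.8 t 22.9 q6 1.15
shift/0.75 [0.0034 0.0012 0.2045]
turn [-0.0005  0.0024  0.0002]
```

View pics/w6.png

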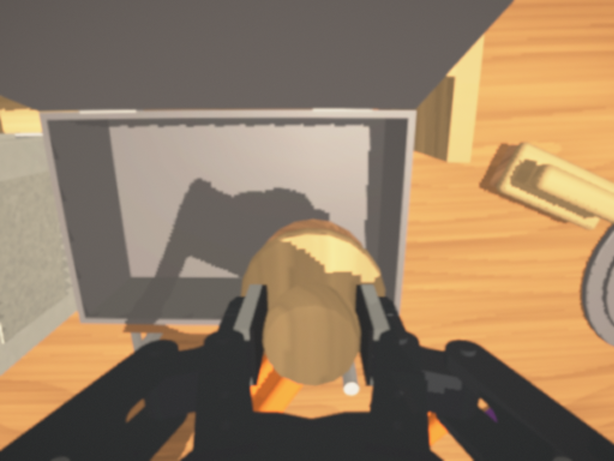

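The pot brush is held upright above the chest. The chest floor's front edge shows at row 277 and its back edge at row 123 (1.2×).

```bash
python3 - <<'E'
from h import *
s=get_state();p=read_camera("wrist")
for u,v,z in((108,124,.042),(370,122,.042),(130,277,.042),(80,319,.125),(42,115,.125),(415,112,.125),(400,322,.125)): print(u,v,np.round(w2c(onz(p,(v/1.2,u/1.2),z,s))*1e3,1))
E
```

```text
108 124 [ 5.7 70.9 42. ]
370 122 [   5.6 -166.5   42. ]
130 277 [-145.4   72.1   42. ]
80 319 [-145.9   75.5  125. ]
42 115 [ 13.7  73.2 125. ]
415 112 [  13.3 -184.3  125. ]
400 322 [-147.7 -185.1  125. ]
```

Call:
arm_command:
  steps:
    - {"translation": [-0.004, 0.001, 0.06], "twist": [0, 0, 0], "fingers": -1}
    - {"translation": [-0.004, 0.001, 0.12], "twist": [0, 0, 0], "fingers": -1}
    - {"translation": [-0.004, 0.001, 0.17], "twist": [0, 0, 0], "fingers": -1}
    - {"translation": [-0.004, 0.001, 0.204], "twist": [0, 0, 0], "fingers": -1}
    - {"translation": [-0.004, 0.001, 0.204], "twist": [0, 0, 0], "fingers": -1}

```text
time: 23.62
eef_pos: [0.529, -0.1666, 0.0919]
tcp_rot: [1.0, -0.031, -0.002, -0.001]
contact_force: [0.2, -0.3, -1.3]
opening: 0.429
finger_force: 40.9
```

Call:
arm_command:
  steps:
    - {"translation": [0, 0, 0], "twist": [0, 0, 0], "fingers": -1}
    - {"translation": [0, 0, 0], "twist": [0, 0, 0], "fingers": 0.2}
    - {"translation": [0, 0, 0], "twist": [0, 0, 0], "fingers": 0.2}
    - {"translation": [0, 0, 0], "twist": [0, 0, 0], "fingers": 0.2}

```text
time: 24.12
eef_pos: [0.531, -0.1661, 0.0946]
tcp_rot: [1.0, -0.03, 0.001, 0.0]
contact_force: [0.2, 0.2, 0.0]
opening: 0.596
finger_force: 0.0
```

Call:
arm_command:
  steps:
    - {"translation": [0, 0, -0.07], "twist": [0, 0, 0], "fingers": 0.2}
    - {"translation": [0, 0, -0.15], "twist": [0, 0, 0], "fingers": 0.2}
    - {"translation": [0, 0, -0.22], "twist": [0, 0, 0], "fingers": 0.2}
    - {"translation": [0, 0, -0.25], "twist": [0, 0, 0], "fingers": 0.2}
    - {"translation": [0, 0, -0.25], "twist": [0, 0, 0], "fingers": 0.2}

```text
time: 24.75
eef_pos: [0.5317, -0.1664, 0.2843]
tcp_rot: [1.0, -0.03, 0.003, 0.001]
contact_force: [0.3, -0.3, 0.0]
opening: 0.599
finger_force: 0.0
```

```bash
python3 - <<'E'
from h import *
where()
s=get_state();p=read_camera("wrist")
for k in("pot_brush","brush"):print([(np.round(r["point"],1).tolist(),round(r["conf"],2),np.round(w2c(onz(p,r["point"],.11,s))[:2],3).tolist()) for r in recognise(p,k)][:3])
t=read_camera("top")
print([(np.round(r["point"],1).tolist(),round(r["conf"],2),np.round(w2c(onz(t,r["point"],.05))[:2],3).tolist()) for r in recognise(t,"brush")][:3])
# toward brush viewing position
to(-.13,-.37,.30)
E
```

```text
tcp cup [ -66.3 -115.3  284.3] roterr deg [-0.14  0.3  -0.01] F [ 0.3 -0.3  0. ] open 0.599 ff 0.0 t 24.75 q6 1.15
[([171.6, 260.0], 0.66, [-0.064, -0.116])]
[([150.0, 443.1], 0.88, [-0.041, -0.307]), ([325.5, 314.1], 0.83, [-0.26, -0.183]), ([298.9, 230.8], 0.78, [-0.22, -0.08])]
[([178.1, 369.8], 0.98, [-0.053, -0.36]), ([251.9, 334.1], 0.79, [-0.319, -0.241])]
shift/0.75 [-0.0825  0.3406 -0.0283]
turn [-0.0016  0.0035 -0.    ]
```

Call:
arm_command:
  steps:
    - {"translation": [-0.005, 0.07, 0], "twist": [0, 0, 0], "fingers": 0.4}
    - {"translation": [-0.01, 0.15, 0], "twist": [0, 0, 0], "fingers": 0.4}
    - {"translation": [-0.015, 0.225, 0], "twist": [0, 0, 0], "fingers": 0.4}
    - {"translation": [-0.015, 0.225, 0], "twist": [0, 0, 0], "fingers": 0.4}

```text
time: 25.5
eef_pos: [0.5078, -0.3369, 0.2791]
tcp_rot: [0.999, -0.033, -0.001, -0.001]
contact_force: [-0.4, 0.5, 0.3]
opening: 0.7
finger_force: 0.0
```

Call:
arm_command:
  steps:
    - {"translation": [-0.005, 0.07, 0], "twist": [0, 0, -0.17], "fingers": 0.4}
    - {"translation": [-0.01, 0.15, 0], "twist": [0, 0, -0.34], "fingers": 0.4}
    - {"translation": [-0.015, 0.225, 0], "twist": [0, 0, -0.51], "fingers": 0.4}
    - {"translation": [-0.015, 0.225, 0], "twist": [0, 0, -0.68], "fingers": 0.4}
    - {"translation": [-0.015, 0.225, 0], "twist": [0, 0, -0.85], "fingers": 0.4}

```text
time: 26.12
eef_pos: [0.4877, -0.5011, 0.2792]
tcp_rot: [0.914, 0.406, -0.0, -0.002]
contact_force: [0.0, 0.1, -0.3]
opening: 0.697
finger_force: 0.0
```

Call:
arm_command:
  steps:
    - {"translation": [0, 0, 0], "twist": [0, 0, -0.16], "fingers": 0.4}
    - {"translation": [0, 0, 0], "twist": [0, 0, -0.317], "fingers": 0.4}
    - {"translation": [0, 0, 0], "twist": [0, 0, -0.317], "fingers": 0.4}
    - {"translation": [0, 0, 0], "twist": [0, 0, -0.317], "fingers": 0.4}

```text
time: 26.62
eef_pos: [0.488, -0.5008, 0.2806]
tcp_rot: [0.836, 0.548, 0.0, -0.001]
contact_force: [-0.3, 0.3, -0.3]
opening: 0.696
finger_force: 0.0
```

```bash
python3 - <<'E'
from h import *
where()
s=get_state();p=read_camera("wrist")
print([(np.round(r["point"],1).tolist(),round(r["conf"],2),np.round(w2c(onz(p,r["point"],.06,s))[:2],3).tolist()) for r in recognise(p,"brush")][:3])
save(p,"w7.png",s=1.5)
E
```

```text
tcp cup [ -89.7 -451.6  280.6] roterr deg [  0.08   0.   -69.92] F [-0.3  0.3 -0.3] open 0.696 ff 0.0 t 26.62 q6 -0.53
[([159.4, 357.8], 0.48, [0.022, -0.485])]
```

View pics/w7.png

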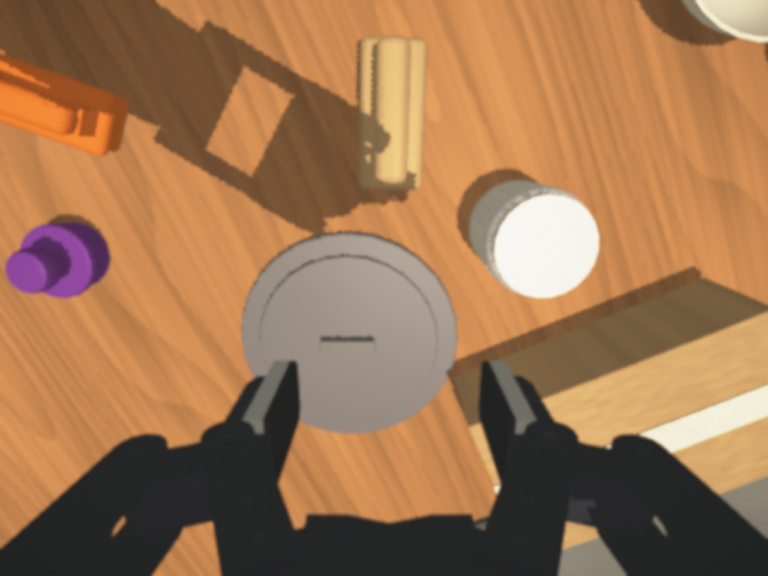

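The brush (bar from (392,40) to (392,184)) is aligned with the tool. The pail lid and tin are clear of its fingers.

```bash
python3 - <<'E'
from h import *
s=get_state();p=read_camera("wrist")
W=lambda u,v,z:onz(p,(v/1.5,u/1.5),z,s)
a,b=W(392,38,.076),W(392,185,.076);m=(a+b)/2;print(w2c(a),w2c(b),np.linalg.norm(a-b),m,w2c(m),np.degrees(np.arctan2(*(a-b)[1::-1])-CUP[2]))
go([m[0],m[1],.052])
E
```

```text
[-0.03789838 -0.31349691  0.076     ] [-0.07155808 -0.40590968  0.076     ] 0.09835189551852094 [ 0.52849427 -0.41115143  0.076     ] [-0.05472823 -0.3597033   0.076     ] 69.98675184202712
shift/0.75 [0.1317 0.0018 0.3055]
```

Call:
arm_command:
  steps:
    - {"translation": [0.07, 0.001, 0], "twist": [0, 0, 0], "fingers": 0.4}
    - {"translation": [0.132, 0.002, 0.04], "twist": [0, 0, 0], "fingers": 0.4}
    - {"translation": [0.132, 0.002, 0.12], "twist": [0, 0, 0], "fingers": 0.4}
    - {"translation": [0.132, 0.002, 0.19], "twist": [0, 0, 0], "fingers": 0.4}
    - {"translation": [0.132, 0.002, 0.22], "twist": [0, 0, 0], "fingers": 0.4}

```text
time: 27.4
eef_pos: [0.5271, -0.4095, 0.1122]
tcp_rot: [0.836, 0.549, -0.001, -0.003]
contact_force: [-0.5, -0.6, -0.3]
opening: 0.704
finger_force: 0.0
```

Call:
arm_command:
  steps:
    - {"translation": [0, 0, 0.04], "twist": [0, 0, 0], "fingers": 0.4}
    - {"translation": [0, 0, 0.086], "twist": [0, 0, 0], "fingers": 0.4}
    - {"translation": [0, 0, 0.086], "twist": [0, 0, 0], "fingers": 0.4}
    - {"translation": [0, 0, 0.086], "twist": [0, 0, 0], "fingers": 0.4}

```text
time: 27.9
eef_pos: [0.5296, -0.4126, 0.0541]
tcp_rot: [0.836, 0.549, 0.0, 0.002]
contact_force: [-0.3, 0.4, -0.1]
opening: 0.698
finger_force: 0.0
```

Call:
arm_command:
  steps:
    - {"translation": [0, 0, 0], "twist": [0, 0, 0], "fingers": -1}
    - {"translation": [0, 0, 0], "twist": [0, 0, 0], "fingers": -1}
    - {"translation": [0, 0, 0], "twist": [0, 0, 0], "fingers": -1}
    - {"translation": [0, 0, 0], "twist": [0, 0, 0], "fingers": -1}
    - {"translation": [0, 0, 0], "twist": [0, 0, 0], "fingers": -1}

```text
time: 28.52
eef_pos: [0.5293, -0.4122, 0.0538]
tcp_rot: [0.836, 0.549, 0.0, 0.001]
contact_force: [-1.0, 0.1, 6.2]
opening: 0.276
finger_force: 40.0
```

Call:
arm_command:
  steps:
    - {"translation": [0, 0, -0.04], "twist": [0, 0, 0], "fingers": -1}
    - {"translation": [0, 0, -0.11], "twist": [0, 0, 0], "fingers": -1}
    - {"translation": [0, 0, -0.19], "twist": [0, 0, 0], "fingers": -1}
    - {"translation": [0, 0, -0.25], "twist": [0, 0, 0], "fingers": -1}
    - {"translation": [0, 0, -0.27], "twist": [0, 0, 0], "fingers": -1}

```text
time: 29.15
eef_pos: [0.5295, -0.4121, 0.2581]
tcp_rot: [0.836, 0.549, 0.001, 0.003]
contact_force: [-0.3, -0.0, -1.6]
opening: 0.27
finger_force: 39.4
```

```bash
python3 - <<'E'
from h import *
where()
to(-.068,0.0,.25)
E
```

```text
tcp cup [ -53.7 -360.6  258.1] roterr deg [ -0.35   0.08 -70.03] F [-0.3 -0.  -1.6] open 0.27 ff 39.4 t 29.15 q6 -0.4
shift/0.75 [ 0.4454 -0.1822  0.0088]
turn [ 0.0059 -0.0013  1.1671]
```

Call:
arm_command:
  steps:
    - {"translation": [0.05, -0.02, 0], "twist": [0, 0, 0.17], "fingers": -1}
    - {"translation": [0.1, -0.04, 0], "twist": [0, 0, 0.34], "fingers": -1}
    - {"translation": [0.15, -0.06, 0], "twist": [0, 0, 0.51], "fingers": -1}
    - {"translation": [0.2, -0.08, 0], "twist": [0, 0, 0.68], "fingers": -1}
    - {"translation": [0.223, -0.091, 0], "twist": [0, 0, 0.85], "fingers": -1}

```text
time: 29.78
eef_pos: [0.5314, -0.228, 0.2512]
tcp_rot: [0.991, 0.133, -0.002, -0.002]
contact_force: [-0.1, -1.0, -1.3]
opening: 0.27
finger_force: 39.4
```

```bash
python3 - <<'E'
from h import *
where()
to(-.068,0.003,.25)
E
```

```text
tcp cup [ -62.9 -176.7  251.2] roterr deg [  0.2   -0.22 -18.78] F [-0.1 -1.  -1.3] open 0.27 ff 39.4 t 29.77 q6 0.72
shift/0.75 [ 0.0707 -0.229   0.0023]
turn [-0.0034  0.0037  0.3131]
```

Call:
arm_command:
  steps:
    - {"translation": [0.018, -0.06, 0], "twist": [0, 0, 0.17], "fingers": -1}
    - {"translation": [0.036, -0.12, 0], "twist": [0, 0, 0.313], "fingers": -1}
    - {"translation": [0.054, -0.18, 0], "twist": [0, 0, 0.313], "fingers": -1}
    - {"translation": [0.071, -0.229, 0.002], "twist": [0, 0, 0.313], "fingers": -1}
    - {"translation": [0.071, -0.229, 0.002], "twist": [0, 0, 0.313], "fingers": -1}

```text
time: 30.4
eef_pos: [0.5364, -0.0484, 0.25]
tcp_rot: [1.0, -0.026, -0.002, -0.001]
contact_force: [0.6, -0.4, -0.8]
opening: 0.274
finger_force: 39.6
```

```bash
python3 - <<'E'
from h import *
where()
to(-.068,0.003,.100)
p=read_camera("wrist");save(p,"w8.png",s=1.2)
E
```

```text
tcp cup [-68.7   2.9 250. ] roterr deg [ 0.08 -0.26 -0.46] F [ 0.6 -0.4 -0.8] open 0.274 ff 39.6 t 30.4 q6 1.34
shift/0.75 [1.9e-03 1.0e-04 2.0e-01]
turn [-0.0013  0.0044  0.0077]
```

View pics/w8.png

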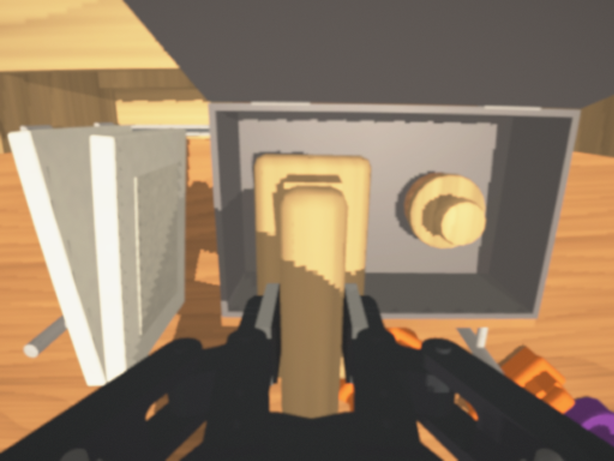

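The pot brush stands in the chest and the brush hangs straight along x over its place, so I'll lower it.

Call:
arm_command:
  steps:
    - {"translation": [0.001, 0, 0.06], "twist": [0, 0, 0], "fingers": -1}
    - {"translation": [0.001, 0, 0.12], "twist": [0, 0, 0], "fingers": -1}
    - {"translation": [0.001, 0, 0.17], "twist": [0, 0, 0], "fingers": -1}
    - {"translation": [0.001, 0, 0.204], "twist": [0, 0, 0], "fingers": -1}
    - {"translation": [0.001, 0, 0.204], "twist": [0, 0, 0], "fingers": -1}

```text
time: 31.08
eef_pos: [0.5369, -0.0519, 0.0972]
tcp_rot: [1.0, -0.029, -0.002, -0.0]
contact_force: [-0.3, 0.2, -1.6]
opening: 0.274
finger_force: 40.2
```

Call:
arm_command:
  steps:
    - {"translation": [0, 0, 0], "twist": [0, 0, 0], "fingers": -1}
    - {"translation": [0, 0, 0], "twist": [0, 0, 0], "fingers": 0.1}
    - {"translation": [0, 0, 0], "twist": [0, 0, 0], "fingers": 0.1}
    - {"translation": [0, 0, 0], "twist": [0, 0, 0], "fingers": 0.1}

```text
time: 31.58
eef_pos: [0.5387, -0.0511, 0.1004]
tcp_rot: [1.0, -0.028, 0.001, 0.0]
contact_force: [-0.3, -0.3, 0.2]
opening: 0.554
finger_force: 0.0
```

Call:
arm_command:
  steps:
    - {"translation": [0, 0, -0.07], "twist": [0, 0, 0], "fingers": 0.1}
    - {"translation": [0, 0, -0.15], "twist": [0, 0, 0], "fingers": 0.1}
    - {"translation": [0, 0, -0.22], "twist": [0, 0, 0], "fingers": 0.1}
    - {"translation": [0, 0, -0.3], "twist": [0, 0, 0], "fingers": 0.1}
    - {"translation": [0, 0, -0.35], "twist": [0, 0, 0], "fingers": 0.1}

```text
time: 32.2
eef_pos: [0.5389, -0.0511, 0.3667]
tcp_rot: [1.0, -0.028, 0.003, 0.001]
contact_force: [0.2, 0.5, 0.2]
opening: 0.549
finger_force: 0.0
```

```bash
python3 - <<'E'
from h import *
where()
s=get_state();p=read_camera("wrist")
for k in("pot_brush","brush","lid"):print(k,[(np.round(r["point"],1).tolist(),round(r["conf"],2),np.round(w2c(onz(p,r["point"],.11,s))[:2],3).tolist()) for r in recognise(p,k)][:3])
t=read_camera("top");q=read_camera("scene")
a=p["pixels"][:,64:448]; b=cv2.resize(t["pixels"][70:250,200:380],(384,384))
cv2.imwrite("pics/c9.png",np.hstack([a,b])[...,::-1])
import pickle;pickle.dump((p,s,t,q),open("t9.pkl","wb"))
E
```

```text
tcp cup [-66.    0.4 366.7] roterr deg [-0.07  0.3  -0.25] F [0.2 0.5 0.2] open 0.549 ff 0.0 t 32.2 q6 1.34
pot_brush [([306.6, 457.4], 0.85, [-0.297, -0.309]), ([155.9, 341.8], 0.77, [-0.061, -0.107]), ([174.5, 133.5], 0.37, [-0.087, 0.168])]
brush [([150.5, 259.4], 0.87, [-0.055, 0.001]), ([275.9, 399.7], 0.76, [-0.24, -0.208]), ([276.2, 294.9], 0.71, [-0.24, -0.052])]
lid [([45.3, 322.4], 0.96, [0.071, -0.074])]
```

View pics/c9.png

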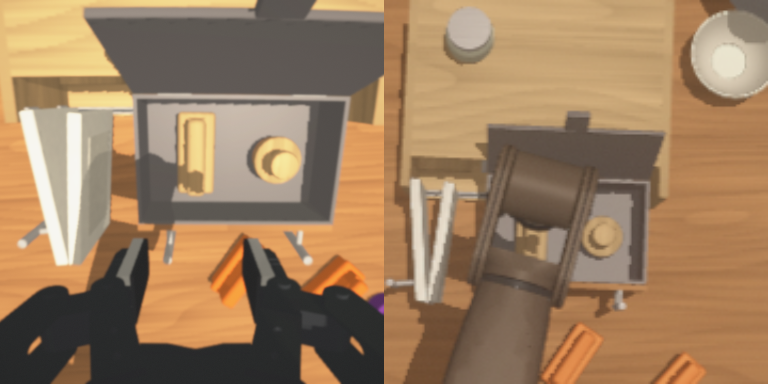

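Both tools lie inside the chest: brush at (196,152), pot brush at (277,160), lid still back. Now I'll locate the tab numerically before closing.

```bash
python3 - <<'E'
from h import *
import pickle;p,s,t,q=pickle.load(open("t9.pkl","rb"))
for hx in(.008,.012,.017,.022):
  for a in(1.85,1.80):
    P=lambda x,dz:c2w(hx-(hx-x)*np.cos(a)+dz*np.sin(a),-.055,.125+(hx-x)*np.sin(a)+dz*np.cos(a))
    print(hx,a,"top tip",np.round(proj(t,P(-.197,0)),1),np.round(proj(t,P(-.197,.01)),1),"edge",np.round(proj(t,P(-.149,0)),1),"wrist edge",np.round(proj(p,P(-.149,0),s),1),"scene tip",np.round(proj(q,P(-.197,.01)),1))
# dark/brown boundary profiles
g=lambda im,c:[int(v) for v in im[:,c-1:c+2].mean((1,2))]
print("top col291 rows115-150",g(t["pixels"],291)[115:150]); print("top col 280",g(t["pixels"],275)[115:150])
print("wrist col 300",g(p["pixels"],300)[:40]);
E
```

```text
0.008 1.85 top tip [127.8 290.7] [124.8 290.7] edge [134.7 289.5] wrist edge [ 35.9 340.9] scene tip [202.5 234.6]
0.008 1.8 top tip [130.9 290.6] [127.8 290.7] edge [137.  289.5] wrist edge [ 47.2 340.9] scene tip [199.3 234.5]
0.012 1.85 top tip [125.9 290.8] [122.9 290.9] edge [132.9 289.7] wrist edge [ 26.7 342.8] scene tip [203.3 234.5]
0.012 1.8 top tip [129.  290.8] [126.  290.8] edge [135.2 289.6] wrist edge [ 38.5 342.8] scene tip [200.  234.5]
0.017 1.85 top tip [123.5 291. ] [120.5 291.1] edge [130.6 289.8] wrist edge [ 14.6 345.3] scene tip [204.2 234.4]
0.017 1.8 top tip [126.7 290.9] [123.7 291. ] edge [133.  289.8] wrist edge [ 27.1 345.4] scene tip [200.8 234.4]
0.022 1.85 top tip [121.1 291.2] [118.1 291.3] edge [128.2 290. ] wrist edge [  1.8 348. ] scene tip [205.1 234.4]
0.022 1.8 top tip [124.4 291.1] [121.3 291.2] edge [130.8 290. ] wrist edge [ 15. 348.] scene tip [201.6 234.3]
top col291 rows115-150 [163, 165, 167, 166, 159, 153, 153, 124, 120, 123, 81, 83, 83, 82, 83, 82, 82, 81, 82, 82, 81, 82, 80, 81, 81, 80, 80, 81, 81, 80, 80, 80, 78, 77, 81]
top col 280 [163, 165, 165, 161, 154, 154, 158, 158, 161, 163, 160, 154, 152, 153, 126, 122, 86, 83, 83, 82, 82, 82, 82, 81, 82, 82, 81, 81, 78, 78, 82, 86, 86, 89, 89]
wrist col 300 [200, 199, 198, 195, 193, 190, 182, 164, 146, 140, 142, 143, 144, 144, 145, 142, 136, 123, 105, 92, 88, 88, 88, 88, 88, 88, 88, 88, 88, 88, 88, 88, 89, 89, 89, 88, 88, 88, 88, 88]
```

Call:
arm_command:
  steps:
    - {"translation": [0.06, 0.03, 0], "twist": [0, 0, 0], "fingers": 0.2}
    - {"translation": [0.12, 0.06, 0], "twist": [0, 0, 0], "fingers": 0.2}
    - {"translation": [0.185, 0.073, 0], "twist": [0, 0, 0.004], "fingers": 0.2}
    - {"translation": [0.185, 0.073, 0], "twist": [0, 0, 0.004], "fingers": 0.2}
    - {"translation": [0.185, 0.073, 0], "twist": [0, 0, 0.004], "fingers": 0.2}
  grip_force: 35

```text
time: 33.12
eef_pos: [0.6733, -0.1132, 0.3599]
tcp_rot: [1.0, -0.03, -0.002, -0.001]
contact_force: [0.4, -0.2, 0.6]
opening: 0.599
finger_force: 0.0
```

```bash
python3 - <<'E'
from h import *
where()
to(.073,-.055,.297)
f=lambda a:np.array([.014-.195*np.cos(a)+.005*np.sin(a),0,-(.125+.195*np.sin(a)+.005*np.cos(a))])/.75
a=np.linspace(1.85,.04,21)
for k in range(4):
    print([np.round(f(a[5*k+i])-f(a[5*k]),3)[[0,2]].tolist() for i in range(1,6)])
E
```

```text
tcp cup [ 71.8 -53.6 359.9] roterr deg [ 0.06 -0.23 -0.  ] F [ 0.4 -0.2  0.6] open 0.599 ff 0.0 t 33.12 q6 1.32
shift/0.75 [0.0019 0.002  0.0839]
turn [-0.0011  0.0039  0.0001]
[[-0.023, -0.006], [-0.046, -0.01], [-0.069, -0.012], [-0.093, -0.012], [-0.116, -0.009]]
[[-0.023, 0.005], [-0.046, 0.011], [-0.068, 0.02], [-0.089, 0.03], [-0.109, 0.043]]
[[-0.019, 0.014], [-0.036, 0.03], [-0.052, 0.047], [-0.066, 0.066], [-0.079, 0.086]]
[[-0.011, 0.021], [-0.019, 0.043], [-0.026, 0.065], [-0.031, 0.088], [-0.034, 0.112]]
```

Call:
arm_command:
  steps:
    - {"translation": [0.002, 0.002, 0.05], "twist": [0, 0, 0], "fingers": 0.2}
    - {"translation": [0.002, 0.002, 0.084], "twist": [0, 0, 0], "fingers": 0.2}
    - {"translation": [0.002, 0.002, 0.084], "twist": [0, 0, 0], "fingers": 0.2}
    - {"translation": [0.002, 0.002, 0.084], "twist": [0, 0, 0], "fingers": 0.2}

```text
time: 33.62
eef_pos: [0.6752, -0.1148, 0.3015]
tcp_rot: [1.0, -0.03, 0.001, 0.0]
contact_force: [0.3, 0.6, 0.2]
opening: 0.598
finger_force: 0.0
```

Call:
arm_command:
  steps:
    - {"translation": [0, 0, 0], "twist": [0, 0, 0], "fingers": -1}
    - {"translation": [0, 0, 0], "twist": [0, 0, 0], "fingers": -1}
    - {"translation": [0, 0, 0], "twist": [0, 0, 0], "fingers": -1}
    - {"translation": [0, 0, 0], "twist": [0, 0, 0], "fingers": -1}

```text
time: 34.12
eef_pos: [0.6759, -0.1147, 0.3022]
tcp_rot: [1.0, -0.03, 0.002, -0.0]
contact_force: [-1.3, 2.3, 6.0]
opening: 0.389
finger_force: 36.2
```

```bash
python3 - <<'E'
from h import *
where()
E
```

```text
tcp cup [ 74.5 -54.9 302.2] roterr deg [ 0.01  0.18 -0.01] F [-1.3  2.3  6. ] open 0.389 ff 36.2 t 34.12 q6 1.31
```

Call:
arm_command:
  steps:
    - {"translation": [-0.024, 0, -0.006], "twist": [0, 0, 0], "fingers": -1}
    - {"translation": [-0.048, 0, -0.01], "twist": [0, 0, 0], "fingers": -1}
    - {"translation": [-0.072, 0, -0.012], "twist": [0, 0, 0], "fingers": -1}
    - {"translation": [-0.097, 0, -0.012], "twist": [0, 0, 0], "fingers": -1}
    - {"translation": [-0.12, 0, -0.009], "twist": [0, 0, 0], "fingers": -1}

```text
time: 34.75
eef_pos: [0.5868, -0.1092, 0.3083]
tcp_rot: [1.0, -0.03, 0.004, -0.0]
contact_force: [2.0, 2.6, 4.0]
opening: 0.388
finger_force: 37.6
```

Call:
arm_command:
  steps:
    - {"translation": [-0.024, 0, 0.005], "twist": [0, 0, 0], "fingers": -1}
    - {"translation": [-0.048, 0, 0.012], "twist": [0, 0, 0], "fingers": -1}
    - {"translation": [-0.071, 0, 0.021], "twist": [0, 0, 0], "fingers": -1}
    - {"translation": [-0.092, 0, 0.031], "twist": [0, 0, 0], "fingers": -1}
    - {"translation": [-0.113, 0, 0.045], "twist": [0, 0, 0], "fingers": -1}

```text
time: 35.38
eef_pos: [0.5015, -0.1039, 0.2749]
tcp_rot: [1.0, -0.03, 0.002, -0.0]
contact_force: [-2.6, 4.3, 6.7]
opening: 0.389
finger_force: 38.6
```

Call:
arm_command:
  steps:
    - {"translation": [-0.02, 0, 0.015], "twist": [0, 0, 0], "fingers": -1}
    - {"translation": [-0.037, 0, 0.031], "twist": [0, 0, 0], "fingers": -1}
    - {"translation": [-0.053, 0, 0.049], "twist": [0, 0, 0], "fingers": -1}
    - {"translation": [-0.067, 0, 0.069], "twist": [0, 0, 0], "fingers": -1}
    - {"translation": [-0.08, 0, 0.09], "twist": [0, 0, 0], "fingers": -1}

```text
time: 36.0
eef_pos: [0.4407, -0.1001, 0.2051]
tcp_rot: [1.0, -0.03, 0.0, -0.001]
contact_force: [0.1, 4.0, 1.2]
opening: 0.391
finger_force: 38.4
```

```bash
python3 - <<'E'
from h import *
where()
E
```

```text
tcp cup [-161.1  -54.5  205.1] roterr deg [0.1  0.05 0.01] F [0.1 4.  1.2] open 0.391 ff 38.4 t 36.0 q6 1.18
```

Call:
arm_command:
  steps:
    - {"translation": [-0.01, 0, 0.021], "twist": [0, 0, 0], "fingers": -1}
    - {"translation": [-0.018, 0, 0.043], "twist": [0, 0, 0], "fingers": -1}
    - {"translation": [-0.024, 0, 0.066], "twist": [0, 0, 0], "fingers": -1}
    - {"translation": [-0.028, 0, 0.088], "twist": [0, 0, 0], "fingers": -1}
    - {"translation": [-0.029, 0, 0.108], "twist": [0, 0, 0], "fingers": -1}

```text
time: 36.62
eef_pos: [0.4181, -0.0986, 0.1225]
tcp_rot: [1.0, -0.03, -0.001, -0.001]
contact_force: [-2.4, 4.4, 1.3]
opening: 0.39
finger_force: 39.7
```

```bash
python3 - <<'E'
from h import *
where()
E
```

```text
tcp cup [-183.7  -54.4  122.5] roterr deg [ 0.12 -0.14  0.02] F [-2.4  4.4  1.3] open 0.39 ff 39.7 t 36.62 q6 1.16
```

Call:
arm_command:
  steps:
    - {"translation": [0, 0, 0.006], "twist": [0, 0, 0], "fingers": -1}
    - {"translation": [0, 0, 0.006], "twist": [0, 0, 0], "fingers": -1}
    - {"translation": [0, 0, 0.006], "twist": [0, 0, 0], "fingers": 0.2}
    - {"translation": [0, 0, 0.006], "twist": [0, 0, 0], "fingers": 0.2}
    - {"translation": [0, 0, 0.006], "twist": [0, 0, 0], "fingers": 0.2}

```text
time: 37.25
eef_pos: [0.4197, -0.1001, 0.1198]
tcp_rot: [1.0, -0.03, 0.001, 0.001]
contact_force: [-0.5, -0.6, -0.1]
opening: 0.599
finger_force: 0.0
```

Call:
arm_command:
  steps:
    - {"translation": [0, 0, 0], "twist": [0, 0, 0], "fingers": 0.2}
    - {"translation": [0, 0, -0.07], "twist": [0, 0, 0], "fingers": 0.2}
    - {"translation": [0, 0, -0.15], "twist": [0, 0, 0], "fingers": 0.2}
    - {"translation": [0.01, 0, -0.23], "twist": [0, 0, 0], "fingers": 0.2}
    - {"translation": [0.02, 0, -0.24], "twist": [0, 0, 0], "fingers": 0.2}

```text
time: 37.88
eef_pos: [0.4366, -0.1016, 0.3056]
tcp_rot: [1.0, -0.03, 0.005, 0.002]
contact_force: [-0.4, 0.7, -0.4]
opening: 0.599
finger_force: 0.0
```

```bash
python3 - <<'E'
from h import *
where()
s=get_state();p=read_camera("wrist");t=read_camera("top")
print([(np.round(r["point"],1).tolist(),round(r["conf"],2),np.round(w2c(onz(p,r["point"],.135,s))[:2],3).tolist()) for r in recognise(p,"lid")][:3])
g=p["pixels"].mean(2)
for x in(-.149,-.197,-.188): print(x,np.round(proj(p,c2w(x,-.055,.135),s),1))
for y in(-.055,0.0): 
  c=int(round(proj(p,c2w(-.16,y,.135),s)[1])); print(y,c,[(r,int(g[r,c])) for r in range(100,240,4)])
for k in("brush","pot_brush"): print(k,[(np.round(r["point"],1).tolist(),round(r["conf"],2)) for r in recognise(p,k)][:4])
for y in(.035,-.145):
  c=proj(p,c2w(-.188,y,.155),s); print("pull",np.round(c,1),p["pixels"][int(c[0]),int(c[1])])
print("handle",[(np.round(r["point"],1).tolist(),round(r["conf"],2)) for r in recognise(t,"door_handle")],proj(t,c2w(*hnd(1.47),.1)))
E
```

```text
tcp cup [-165.1  -56.3  305.6] roterr deg [-0.27  0.6   0.  ] F [-0.4  0.7 -0.4] open 0.599 ff 0.0 t 37.88 q6 1.18
[([74.7, 257.1], 0.96, [-0.067, -0.054])]
-0.149 [159.6 258.1]
-0.197 [204.2 258.2]
-0.188 [196.1 258.2]
-0.055 258 [(100, 147), (104, 171), (108, 171), (112, 170), (116, 145), (120, 150), (124, 150), (128, 150), (132, 150), (136, 150), (140, 150), (144, 150), (148, 150), (152, 136), (156, 162), (160, 161), (164, 160), (168, 159), (172, 158), (176, 157), (180, 115), (184, 83), (188, 82), (192, 82), (196, 83), (200, 156), (204, 153), (208, 157), (212, 143), (216, 93), (220, 92), (224, 114), (228, 144), (232, 155), (236, 151)]
0.0 205 [(100, 144), (104, 158), (108, 159), (112, 158), (116, 137), (120, 147), (124, 147), (128, 148), (132, 148), (136, 147), (140, 147), (144, 147), (148, 147), (152, 138), (156, 154), (160, 153), (164, 83), (168, 87), (172, 91), (176, 95), (180, 92), (184, 92), (188, 84), (192, 85), (196, 87), (200, 88), (204, 92), (208, 87), (212, 92), (216, 149), (220, 165), (224, 156), (228, 142), (232, 110), (236, 90)]
brush [([233.1, 272.3], 0.94), ([253.5, 388.4], 0.6)]
pot_brush [([284.4, 453.3], 0.96)]
pull [202.2 168.1] [216 147  89]
pull [201.7 348.1] [223 159 102]
handle [([183.6, 224.0], 0.93), ([127.0, 270.8], 0.59)] [202.83599088 204.13049289]
```

Call:
arm_command:
  steps:
    - {"translation": [0, 0.06, 0], "twist": [0.004, -0.01, 0], "fingers": -0.15}
    - {"translation": [0, 0.12, 0], "twist": [0.004, -0.01, 0], "fingers": -0.15}
    - {"translation": [0, 0.12, 0], "twist": [0.004, -0.01, 0], "fingers": -0.15}
    - {"translation": [0, 0.12, 0], "twist": [0.004, -0.01, 0], "fingers": -0.15}

```text
time: 38.67
eef_pos: [0.4283, -0.1897, 0.298]
tcp_rot: [1.0, -0.03, -0.006, -0.003]
contact_force: [0.7, -0.3, 0.0]
opening: 0.426
finger_force: 0.0
```

```bash
python3 - <<'E'
from h import *
where()
s=get_state();p=read_camera("wrist");t=read_camera("top")
hsv=cv2.cvtColor(p["pixels"],cv2.COLOR_RGB2HSV)
for y in(.035,-.145):
  v=proj(p,c2w(-.188,y,.155),s).round().astype(int)
  m=(hsv[...,1]<70)&(hsv[...,2]>90); w=np.zeros_like(m); w[max(v[0]-30,0):v[0]+30,max(v[1]-30,0):v[1]+30]=1
  rr,cc=np.where(m&w); print("pred",v,"n",len(rr))
  if len(rr): 
    k=np.argmax(rr); tip=(rr[rr>rr.max()-8].mean(),cc[rr>rr.max()-8].mean()); print("tip",np.round(tip,1),np.round(w2c(onz(p,tip,.155,s))*1e3,1))
b=s; q=c2w(-.1,.165,.16); print("leaf mid",proj(t,q),[(np.round(r["point"],1).tolist(),round(r["conf"],2)) for r in recognise(t,"pull_left")])
print([(np.round(r["point"],1).tolist(),round(r["conf"],2),np.round(w2c(onz(p,r["point"],.11,s))*1e3).tolist()) for r in recognise(p,"pull_right")])
np.save("last.npy",p["pixels"])
v=proj(p,c2w(-.188,-.145,.155),s).round().astype(int); print(v); print(hsv[v[0]-20:v[0]+16:3,v[1]-15:v[1]+16:3,1])
E
```

```text
tcp cup [-168.1 -144.7  298. ] roterr deg [ 0.35 -0.72  0.03] F [ 0.7 -0.3  0. ] open 0.426 ff 0.0 t 38.67 q6 1.0
pred [198  79] n 488
tip [190.6  78.7] [-180.4   34.2  155. ]
pred [198 261] n 252
tip [190.8 259.6] [-180.6 -143.2  155. ]
leaf mid [182.82071382 219.44410382] [([172.5, 284.2], 0.89)]
[([81.7, 166.5], 0.71, [-79.0, -49.0, 110.0])]
[198 261]
[[143 146 138  56  31  35  56 149 151 150 151]
 [148 151 149  73  32  34  53 147 150 150 151]
 [151 151 148  70  32  31  50 145 149 149 149]
 [150 150 148  58  34  32  45 144 151 151 151]
 [151 152 146  51  33  33  44 142 150 150 150]
 [149 149 149  96  34  34  78 148 150 150 149]
 [149 150 148 147 124 117 146 149 148 150 150]
 [159 149 151 149 150 149 148 148 148 148 148]
 [184 150 148 148 148 148 148 148 150 148 149]
 [198 167 148 150 149 148 149 148 150 149 148]
 [193 160 148 148 148 148 148 150 148 149 150]
 [180 149 148 148 148 149 149 149 149 149 149]]
```

Call:
arm_command:
  steps:
    - {"translation": [-0.017, -0.001, 0.06], "twist": [-0.004, 0.01, 0], "fingers": -0.15}
    - {"translation": [-0.017, -0.001, 0.13], "twist": [-0.004, 0.01, 0], "fingers": -0.15}
    - {"translation": [-0.018, -0.001, 0.19], "twist": [-0.004, 0.01, 0], "fingers": -0.15}
    - {"translation": [-0.02, -0.001, 0.227], "twist": [-0.004, 0.01, 0], "fingers": -0.15}
    - {"translation": [-0.02, -0.001, 0.227], "twist": [-0.004, 0.01, 0], "fingers": -0.15}
  grip_force: 60

```text
time: 39.5
eef_pos: [0.4107, -0.1861, 0.127]
tcp_rot: [1.0, -0.03, -0.002, -0.002]
contact_force: [0.4, 0.0, 0.9]
opening: 0.427
finger_force: 0.0
```

Call:
arm_command:
  steps:
    - {"translation": [0, 0, 0], "twist": [0, 0, 0], "fingers": -1}
    - {"translation": [0, 0, 0], "twist": [0, 0, 0], "fingers": -1}
    - {"translation": [0, 0, 0], "twist": [0, 0, 0], "fingers": -1}
    - {"translation": [0, 0, 0], "twist": [0, 0, 0], "fingers": -1}

```text
time: 40.0
eef_pos: [0.4134, -0.1885, 0.1314]
tcp_rot: [1.0, -0.03, 0.002, 0.001]
contact_force: [-0.9, 0.9, 6.9]
opening: 0.116
finger_force: 59.1
```

```bash
python3 - <<'E'
from h import *
where()
E
```

```text
tcp cup [-183.  -144.4  131.4] roterr deg [-0.09  0.19  0.01] F [-0.9  0.9  6.9] open 0.116 ff 59.1 t 40.0 q6 0.98
```

Call:
arm_command:
  steps:
    - {"translation": [0.02, 0, 0], "twist": [0, 0, 0], "fingers": -1}
    - {"translation": [0.05, 0, 0], "twist": [0, 0, 0], "fingers": -1}
    - {"translation": [0.08, 0, 0], "twist": [0, 0, 0], "fingers": -1}
    - {"translation": [0.11, 0, 0], "twist": [0, 0, 0], "fingers": -1}
    - {"translation": [0.14, 0, 0], "twist": [0, 0, 0], "fingers": -1}

```text
time: 40.62
eef_pos: [0.5176, -0.195, 0.1314]
tcp_rot: [1.0, -0.03, -0.0, 0.001]
contact_force: [-5.5, -0.9, 8.9]
opening: 0.115
finger_force: 59.4
```

Call:
arm_command:
  steps:
    - {"translation": [0.03, 0, 0], "twist": [0, 0, 0], "fingers": -1}
    - {"translation": [0.06, 0, 0], "twist": [0, 0, 0], "fingers": -1}
    - {"translation": [0.085, 0, 0], "twist": [0, 0, 0], "fingers": -1}
    - {"translation": [0.105, 0, 0], "twist": [0, 0, 0], "fingers": -1}
    - {"translation": [0.115, 0, 0], "twist": [0, 0, 0], "fingers": -1}

```text
time: 41.25
eef_pos: [0.604, -0.2004, 0.1314]
tcp_rot: [1.0, -0.03, 0.0, 0.001]
contact_force: [-2.9, -0.1, 8.1]
opening: 0.111
finger_force: 59.1
```

```bash
python3 - <<'E'
from h import *
where()
E
```

```text
tcp cup [   8.  -144.8  131.4] roterr deg [-0.11  0.05 -0.01] F [-2.9 -0.1  8.1] open 0.111 ff 59.1 t 41.25 q6 1.15
```

Call:
arm_command:
  steps:
    - {"translation": [0.005, 0, 0], "twist": [0, 0, 0], "fingers": -1}
    - {"translation": [0.007, 0, 0], "twist": [0, 0, 0], "fingers": -1}
    - {"translation": [0.007, 0, 0], "twist": [0, 0, 0], "fingers": -1}
    - {"translation": [0.007, 0, 0], "twist": [0, 0, 0], "fingers": -1}

```text
time: 41.75
eef_pos: [0.6061, -0.2005, 0.1314]
tcp_rot: [1.0, -0.03, -0.003, 0.001]
contact_force: [-12.2, 0.1, 11.3]
opening: 0.115
finger_force: 59.6
```

```bash
python3 - <<'E'
from h import *
where()
E
```

```text
tcp cup [  10.  -144.8  131.4] roterr deg [-0.07 -0.38 -0.05] F [-12.2   0.1  11.3] open 0.115 ff 59.6 t 41.75 q6 1.16
```

Call:
arm_command:
  steps:
    - {"translation": [0, 0, 0], "twist": [0, 0, 0], "fingers": -0.15}
    - {"translation": [0, 0, 0], "twist": [0, 0, 0], "fingers": -0.15}
    - {"translation": [0, 0, 0], "twist": [0, 0, 0], "fingers": -0.15}
    - {"translation": [0, 0, -0.08], "twist": [0, 0, 0], "fingers": -0.15}
    - {"translation": [0, 0, -0.16], "twist": [0, 0, 0], "fingers": -0.15}

```text
time: 42.38
eef_pos: [0.6079, -0.1993, 0.2492]
tcp_rot: [1.0, -0.03, -0.001, -0.001]
contact_force: [0.9, -0.7, 0.0]
opening: 0.421
finger_force: 0.0
```

Call:
arm_command:
  steps:
    - {"translation": [-0.12, -0.243, -0.02], "twist": [0, 0, 0], "fingers": -0.15}
    - {"translation": [-0.12, -0.243, -0.02], "twist": [0, 0, 0], "fingers": -0.15}
    - {"translation": [-0.12, -0.243, -0.02], "twist": [0, 0, 0], "fingers": -0.15}
    - {"translation": [-0.12, -0.243, -0.02], "twist": [0, 0, 0], "fingers": -0.15}
    - {"translation": [-0.12, -0.243, -0.02], "twist": [0, 0, 0], "fingers": -0.15}

```text
time: 43.0
eef_pos: [0.5295, -0.0118, 0.2645]
tcp_rot: [1.0, -0.029, 0.0, 0.0]
contact_force: [-0.2, -0.6, 0.9]
opening: 0.427
finger_force: 0.0
```

```bash
python3 - <<'E'
from h import *
where()
s=get_state();p=read_camera("wrist")
hsv=cv2.cvtColor(p["pixels"],cv2.COLOR_RGB2HSV)
for y in(.035,-.145):
  v=proj(p,c2w(.012,y,.155),s).round().astype(int);print(v)
  if 15<v[0]<370 and 15<v[1]<495: print(hsv[v[0]-14:v[0]+15:3,v[1]-12:v[1]+13:3,1])
to(*hnd(1.475),.26)
E
```

```text
tcp cup [-77.8  39.  264.5] roterr deg [-0.03  0.06 -0.11] F [-0.2 -0.6  0.9] open 0.427 ff 0.0 t 43.0 q6 1.42
[ 78 266]
[[117 116  48  31  33  73 114 116 114]
 [117 114  48  31  34  70 115 115 114]
 [116 111  42  21  20  48 111 117 115]
 [114  69  21  18  18  20  62 115 116]
 [114  50  21  19  19  19  48 114 117]
 [114  54  22  22  21  20  78 122 122]
 [113  78  36  25  23  43 114 119 118]
 [115  99  35  33  43 112 116 118 117]
 [115 115  91  89 114 116 116 115 115]
 [119 116 123 116 116 116 116 115 115]]
[ 82 493]
[[114 113 113 114 113 114 114 114 116]
 [114 113 114 114 111 114 115 116 116]
 [ 75  67  54  42  43  60 112 116 116]
 [ 35  32  36  34  35  38  75 117 116]
 [ 33  36  34  34  38  39  62 117 116]
 [ 33  34  35  37  38  39  79 118 114]
 [ 33  34  37  38  39  55 112 117 116]
 [ 66  68  68  60  82 111 115 115 113]
 [116 111 115 115 113 113 117 117 116]
 [112 112 112 115 115 114 114 117 116]]
shift/0.75 [-0.1192 -0.2425  0.0055]
turn [ 0.0006 -0.0007  0.0005]
```

The shelf is home: the pull top sits centred on its home pixel. Now over to the handle.

Call:
arm_command:
  steps:
    - {"translation": [-0.119, -0.242, 0], "twist": [0, 0, 0], "fingers": -0.15}
    - {"translation": [-0.119, -0.242, 0], "twist": [0, 0, 0], "fingers": -0.15}
    - {"translation": [-0.119, -0.242, 0], "twist": [0, 0, 0], "fingers": -0.15}
    - {"translation": [-0.119, -0.242, 0], "twist": [0, 0, 0], "fingers": -0.15}
    - {"translation": [-0.119, -0.242, 0], "twist": [0, 0, 0], "fingers": -0.15}
  grip_force: 40

```text
time: 43.68
eef_pos: [0.452, 0.1737, 0.2641]
tcp_rot: [1.0, -0.03, 0.0, 0.0]
contact_force: [0.2, -0.5, 0.8]
opening: 0.419
finger_force: 0.0
```

```bash
python3 - <<'E'
from h import *
where()
s=get_state();p=read_camera("wrist");t=read_camera("top")
hsv=cv2.cvtColor(p["pixels"],cv2.COLOR_RGB2HSV)
for a in(1.44,1.475): print(proj(p,c2w(*hnd(a),.155),s))
v=proj(p,c2w(*hnd(1.475),.155),s).round().astype(int); print(hsv[v[0]-14:v[0]+15:3,v[1]-15:v[1]+16:3,1])
to(*hnd(1.475),.128)
E
```

```text
tcp cup [-166.3  219.5  264.1] roterr deg [-0.04  0.   -0.02] F [ 0.2 -0.5  0.8] open 0.419 ff 0.0 t 43.67 q6 1.79
[192.00875795 266.28786542]
[190.82013634 259.70147648]
[[142 144 138  47  32  35  34  33  27  29  28]
 [139 141 131  43  33  35  34  45  49  51  49]
 [144 146 130  40  34  35  36 117 149 149 142]
 [150 153 143  38  35  28  31  97 153 152 151]
 [151 153 143  41  36  35  37 101 153 153 153]
 [148 153 149  72  36  32  45 135 153 152 153]
 [148 151 151 142  94  81 128 151 151 151 151]
 [147 152 152 152 151 151 151 151 151 151 151]
 [145 151 151 151 152 152 151 151 151 152 151]
 [141 152 152 151 153 153 153 153 151 153 153]]
shift/0.75 [-0.0013 -0.002   0.1814]
turn [ 0.0007  0.     -0.0018]
```

Call:
arm_command:
  steps:
    - {"translation": [0.002, -0.002, 0.06], "twist": [0, 0, 0], "fingers": -0.15}
    - {"translation": [0.002, -0.002, 0.12], "twist": [0, 0, 0], "fingers": -0.15}
    - {"translation": [0.002, -0.002, 0.18], "twist": [0, 0, 0], "fingers": -0.15}
    - {"translation": [0.002, -0.002, 0.18], "twist": [0, 0, 0], "fingers": -0.15}
    - {"translation": [0.002, -0.002, 0.18], "twist": [0, 0, 0], "fingers": -0.15}

```text
time: 44.4
eef_pos: [0.4546, 0.1749, 0.1309]
tcp_rot: [1.0, -0.031, 0.001, -0.0]
contact_force: [0.4, -0.2, 0.3]
opening: 0.427
finger_force: 0.0
```

Call:
arm_command:
  steps:
    - {"translation": [0, 0, 0], "twist": [0, 0, 0], "fingers": -1}
    - {"translation": [0, 0, 0], "twist": [0, 0, 0], "fingers": -1}
    - {"translation": [0, 0, 0], "twist": [0, 0, 0], "fingers": -1}
    - {"translation": [0, 0, 0], "twist": [0, 0, 0], "fingers": -1}

```text
time: 44.9
eef_pos: [0.4549, 0.1754, 0.1319]
tcp_rot: [1.0, -0.03, 0.003, 0.0]
contact_force: [0.7, -2.1, 6.5]
opening: 0.119
finger_force: 39.3
```

```bash
python3 - <<'E'
from h import *
where()
a=np.linspace(1.47,0.0,21)
f=lambda t:hnd(t)*[1,-1]/.75
for k in range(4):
    print([np.round(f(a[5*k+i])-f(a[5*k]),3).tolist() for i in range(1,6)])
E
```

```text
tcp cup [-163.5  221.4  131.9] roterr deg [-0.01  0.31 -0.03] F [ 0.7 -2.1  6.5] open 0.119 ff 39.3 t 44.9 q6 1.79
[[-0.003, 0.016], [-0.004, 0.032], [-0.004, 0.047], [-0.003, 0.063], [-0.001, 0.079]]
[[0.003, 0.016], [0.008, 0.031], [0.013, 0.046], [0.02, 0.06], [0.027, 0.074]]
[[0.009, 0.013], [0.018, 0.026], [0.029, 0.038], [0.04, 0.049], [0.052, 0.059]]
[[0.013, 0.009], [0.026, 0.018], [0.04, 0.025], [0.055, 0.032], [0.07, 0.037]]
```

Call:
arm_command:
  steps:
    - {"translation": [-0.003, 0.016, 0], "twist": [0, 0, 0], "fingers": -1}
    - {"translation": [-0.004, 0.032, 0], "twist": [0, 0, 0], "fingers": -1}
    - {"translation": [-0.004, 0.047, 0], "twist": [0, 0, 0], "fingers": -1}
    - {"translation": [-0.003, 0.063, 0], "twist": [0, 0, 0], "fingers": -1}
    - {"translation": [-0.001, 0.079, 0], "twist": [0, 0, 0], "fingers": -1}

```text
time: 45.52
eef_pos: [0.4487, 0.1169, 0.1317]
tcp_rot: [1.0, -0.03, 0.0, -0.001]
contact_force: [-2.8, 0.7, 10.2]
opening: 0.121
finger_force: 40.3
```

Call:
arm_command:
  steps:
    - {"translation": [0.003, 0.016, 0], "twist": [0, 0, 0], "fingers": -1}
    - {"translation": [0.008, 0.031, 0], "twist": [0, 0, 0], "fingers": -1}
    - {"translation": [0.013, 0.046, 0], "twist": [0, 0, 0], "fingers": -1}
    - {"translation": [0.02, 0.06, 0], "twist": [0, 0, 0], "fingers": -1}
    - {"translation": [0.027, 0.074, 0], "twist": [0, 0, 0], "fingers": -1}

```text
time: 46.15
eef_pos: [0.4655, 0.0596, 0.1314]
tcp_rot: [1.0, -0.029, -0.0, -0.0]
contact_force: [-4.5, -0.5, 9.3]
opening: 0.123
finger_force: 40.6
```

```bash
python3 - <<'E'
from h import *
where(); print(hnd(.735))
E
```

```text
tcp cup [-146.   106.4  131.4] roterr deg [ 0.   -0.01 -0.08] F [-4.5 -0.5  9.3] open 0.123 ff 40.6 t 46.15 q6 1.54
[-0.14754889  0.10420442]
```

Call:
arm_command:
  steps:
    - {"translation": [0.009, 0.013, 0], "twist": [0, 0, 0], "fingers": -1}
    - {"translation": [0.018, 0.026, 0], "twist": [0, 0, 0], "fingers": -1}
    - {"translation": [0.029, 0.038, 0], "twist": [0, 0, 0], "fingers": -1}
    - {"translation": [0.04, 0.049, 0], "twist": [0, 0, 0], "fingers": -1}
    - {"translation": [0.052, 0.059, 0], "twist": [0, 0, 0], "fingers": -1}

```text
time: 46.78
eef_pos: [0.5024, 0.0128, 0.1314]
tcp_rot: [1.0, -0.03, 0.001, 0.0]
contact_force: [-2.0, 0.7, 8.9]
opening: 0.123
finger_force: 40.5
```

Call:
arm_command:
  steps:
    - {"translation": [0.013, 0.009, 0], "twist": [0, 0, 0], "fingers": -1}
    - {"translation": [0.026, 0.018, 0], "twist": [0, 0, 0], "fingers": -1}
    - {"translation": [0.04, 0.025, 0], "twist": [0, 0, 0], "fingers": -1}
    - {"translation": [0.055, 0.032, 0], "twist": [0, 0, 0], "fingers": -1}
    - {"translation": [0.066, 0.036, 0], "twist": [0, 0, 0], "fingers": -1}

```text
time: 47.4
eef_pos: [0.5504, -0.0174, 0.1314]
tcp_rot: [1.0, -0.03, 0.001, 0.001]
contact_force: [-2.2, -1.6, 7.2]
opening: 0.121
finger_force: 40.4
```

```bash
python3 - <<'E'
from h import *
where(); print(hnd(0))
E
```

```text
tcp cup [-56.6  34.7 131.4] roterr deg [-0.07  0.1  -0.06] F [-2.2 -1.6  7.2] open 0.121 ff 40.4 t 47.4 q6 1.42
[-0.056  0.032]
```

Call:
arm_command:
  steps:
    - {"translation": [0.005, 0.001, 0], "twist": [0, 0, 0], "fingers": -1}
    - {"translation": [0.009, 0.001, 0], "twist": [0, 0, 0], "fingers": -1}
    - {"translation": [0.009, 0.001, 0], "twist": [0, 0, 0], "fingers": -1}
    - {"translation": [0.009, 0.001, 0], "twist": [0, 0, 0], "fingers": -1}

```text
time: 47.9
eef_pos: [0.5569, -0.0199, 0.1315]
tcp_rot: [1.0, -0.029, 0.001, 0.002]
contact_force: [-2.3, -5.1, 6.7]
opening: 0.125
finger_force: 40.3
```

```bash
python3 - <<'E'
from h import *
where()
E
```

```text
tcp cup [-50.   32.6 131.5] roterr deg [-0.26  0.13 -0.09] F [-2.3 -5.1  6.7] open 0.125 ff 40.3 t 47.9 q6 1.42
```

Call:
arm_command:
  steps:
    - {"translation": [0.004, 0, 0], "twist": [0, 0, 0], "fingers": -1}
    - {"translation": [0.006, 0, 0], "twist": [0, 0, 0], "fingers": -1}
    - {"translation": [0.006, 0, 0], "twist": [0, 0, 0], "fingers": -1}

```text
time: 48.28
eef_pos: [0.5577, -0.0201, 0.1313]
tcp_rot: [1.0, -0.029, -0.005, 0.002]
contact_force: [-13.8, -5.5, 14.7]
opening: 0.121
finger_force: 41.1
```

```bash
python3 - <<'E'
from h import *
where()
s=get_state();p=read_camera("wrist");t=read_camera("top")
g=t["pixels"].mean(2)
for c in(211,225,240,255,269,285,300,320):
    print(c,[int(v) for v in g[146:170,c]])
for y in(.185,.12,.05,0,-.05,-.12,-.185): print(y,[np.round(proj(t,c2w(x,y,.16)),1).tolist() for x in(0,-.016)])
E
```

```text
tcp cup [-49.2  32.4 131.3] roterr deg [-0.28 -0.53 -0.11] F [-13.8  -5.5  14.7] open 0.121 ff 41.1 t 48.27 q6 1.42
211 [146, 146, 145, 142, 142, 139, 139, 135, 136, 137, 136, 120, 86, 89, 85, 83, 80, 80, 82, 86, 91, 135, 133, 129]
225 [99, 96, 97, 90, 90, 97, 100, 139, 215, 215, 215, 214, 116, 113, 106, 106, 108, 87, 85, 85, 93, 133, 131, 132]
240 [92, 92, 92, 92, 88, 94, 95, 105, 178, 190, 165, 161, 90, 81, 78, 86, 89, 91, 87, 84, 82, 80, 71, 77]
255 [78, 78, 82, 85, 87, 90, 91, 91, 93, 95, 99, 103, 109, 110, 109, 102, 97, 91, 90, 87, 86, 82, 82, 78]
269 [80, 78, 79, 84, 81, 83, 87, 89, 90, 91, 93, 94, 96, 101, 107, 111, 112, 108, 102, 97, 91, 89, 87, 84]
285 [110, 86, 94, 145, 145, 145, 144, 145, 145, 154, 210, 218, 218, 216, 189, 119, 117, 108, 108, 106, 84, 82, 81, 89]
300 [162, 88, 80, 82, 83, 91, 94, 96, 99, 100, 128, 219, 218, 218, 217, 130, 117, 110, 110, 111, 91, 83, 83, 88]
320 [160, 142, 85, 80, 80, 81, 98, 97, 98, 100, 99, 128, 218, 216, 218, 218, 123, 117, 116, 116, 113, 93, 85, 88]
0.185 [[152.7, 214.9], [157.5, 214.6]]
0.12 [[153.6, 234.3], [158.3, 234.1]]
0.05 [[154.4, 255.2], [159.2, 255.0]]
0 [[155.0, 270.2], [159.8, 270.0]]
-0.05 [[155.7, 285.2], [160.4, 285.0]]
-0.12 [[156.6, 306.1], [161.3, 305.9]]
-0.185 [[157.4, 325.5], [162.2, 325.4]]
```

Contact force rose at the end, and the top view puts the leaf edge on the shut line to within 0.4 px. Releasing and withdrawing.

Call:
arm_command:
  steps:
    - {"translation": [0, 0, 0], "twist": [0, 0, 0], "fingers": -0.15}
    - {"translation": [0, 0, 0], "twist": [0, 0, 0], "fingers": -0.15}
    - {"translation": [0, 0, 0], "twist": [0, 0, 0], "fingers": -0.15}
    - {"translation": [0, 0, -0.08], "twist": [0, 0, 0], "fingers": -0.15}
    - {"translation": [0, 0, -0.16], "twist": [0, 0, 0], "fingers": -0.15}

```text
time: 49.0
eef_pos: [0.56, -0.0177, 0.2492]
tcp_rot: [1.0, -0.03, -0.001, -0.0]
contact_force: [0.3, -0.8, 0.3]
opening: 0.424
finger_force: 0.0
```

Call:
arm_command:
  steps:
    - {"translation": [-0.08, 0, -0.06], "twist": [0, 0, 0], "fingers": -0.15}
    - {"translation": [-0.1, 0.15, -0.06], "twist": [0, 0, 0], "fingers": -0.15}
    - {"translation": [-0.1, 0.15, -0.06], "twist": [0, 0, 0], "fingers": -0.15}
    - {"translation": [-0.1, 0.15, -0.06], "twist": [0, 0, 0], "fingers": -0.15}
    - {"translation": [-0.1, 0.15, -0.06], "twist": [0, 0, 0], "fingers": -0.15}

```text
time: 49.62
eef_pos: [0.479, -0.1254, 0.2939]
tcp_rot: [1.0, -0.03, -0.0, -0.0]
contact_force: [-0.3, 0.9, -0.9]
opening: 0.423
finger_force: 0.0
```

```bash
python3 - <<'E'
from h import *
where()
t=read_camera("top");s=get_state();w=read_camera("wrist")
g=t["pixels"].astype(int).min(2)
for y in(.17,.12,.07,.03,.01,-.02,-.08,-.15):
    p0=proj(t,c2w(0,y,.16)); c=int(round(p0[1])); r0=int(round(p0[0]))
    col=g[r0-5:r0+9,c]; i=np.argmax(col>140); 
    b=np.where(col>140)[0]; print(y,"pred back %.1f front %.1f"%(p0[0],proj(t,c2w(-.016,y,.16))[0]),"bright rows",(r0-5+b).tolist())
hp=proj(t,c2w(*hnd(0),.155)); print("handle pred",hp, [ (np.round(r["point"],1).tolist(),round(r["conf"],2)) for r in recognise(t,"door_handle")])
q=read_camera("scene")
for k in("brush","pot_brush","pail_lid","mug","tin","soap_box","twist_tub"): print(k,[(np.round(r["point"],1).tolist(),round(r["conf"],2)) for r in recognise(t,k)][:3])
E
```

```text
tcp cup [-121.3  -77.5  293.9] roterr deg [ 0.05 -0.02  0.02] F [-0.3  0.9 -0.9] open 0.423 ff 0.0 t 49.62 q6 1.17
0.17 pred back 152.9 front 157.7 bright rows [153, 154, 155, 156, 157]
0.12 pred back 153.6 front 158.3 bright rows [154, 155, 156, 157, 158]
0.07 pred back 154.2 front 158.9 bright rows [155, 156, 157, 158]
0.03 pred back 154.7 front 159.4 bright rows [150, 151, 152, 155, 156, 157, 158, 159, 163]
0.01 pred back 154.9 front 159.7 bright rows [155, 156, 157, 158, 159]
-0.02 pred back 155.3 front 160.1 bright rows [156, 157, 158, 159]
-0.08 pred back 156.1 front 160.8 bright rows [157, 158, 159, 160]
-0.15 pred back 156.9 front 161.7 bright rows [153, 157, 158, 159, 160, 161]
handle pred [171.47938475 259.91696965] [([160.9, 268.4], 0.56), ([150.2, 284.7], 0.2)]
brush [([250.4, 333.1], 0.97)]
pot_brush [([266.5, 365.5], 0.57)]
pail_lid [([209.4, 412.5], 0.85)]
mug [([207.2, 112.4], 0.56)]
tin [([159.1, 407.5], 0.76)]
soap_box [([233.8, 126.7], 0.91)]
twist_tub [([164.1, 112.0], 0.55)]
```

```bash
python3 -c "
from h import *
print(sign_off())"
```

```text
the job is handed in; nothing more can be done
None
```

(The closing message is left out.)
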